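# Take the squeeze-and-turn safety cap off the sprayer bottle

## Robot

A 6-joint arm with a two-finger parallel gripper is mounted at the origin on the work surface. World frame = base frame: x ahead of the robot, y to its left, z up, the work surface at z = 0. Lengths are in m, angles in rad, forces in N, time in s.
With the tool pointing down it reaches from about 0.275 to 0.75 m from the base axis. Payload 10.2 kg.
Tool frame: the origin (TCP) lies on the centre line of the jaws, within the pads' length; the fingertips stand 22 mm ahead of it and the grasp point (between the pads) lies 3 mm ahead of it; z points along the fingers, y is the direction in which the jaws open and shut (so a half turn about z gives the same grasp; the last joint's range is limited). The gripper opens to 85 mm and grips with 20 to 120 N. Pads are 22 mm wide; open, the fingers measure 114 mm over their backs; the gripper's body (76 mm by 85 mm) begins 54 mm behind the grasp point. The pads swing forward as they close: fully open they stand 13 mm farther back than shut.
Start: joints at [-1.498, 0.313, 1.498, -0, 1.331, -0.223], TCP at [0.153, -0.502, 0.253] pointing down, gripper open.
Joint ranges: [-2.94, 2.94], [-0.97, 2.17], [0.19, 2.56], [-1.23, 4.37], [0.02, 3.11], [-2.88, 2.88]. Speed limits (rad/s): [2.39, 2.39, 3.01, 3.14, 3.14, 3.14].

## Interface

Orientations are given as a unit quaternion [w, x, y, z].
In Python, from plant import ctrl gives the robot as it stands. The module is installed in compiled form; this text tells all that it offers.
- The arm moves only by the tool jog_arm, never from a script. Its argument "series" is a list of rows, each a list of 2 entries, a list of its own where there are three numbers: the shift along the tool's x, y, z in cm, then the turn about the tool's z in degrees. In form: [[[x, y, z], turn], ...]. A call has 1 to 5 rows; each row shifts and turns the pose as measured when the row begins, along the tool's axes as they then stand; what a row does not reach is not made up. A row lasts 1/10 s, in which the tool goes at most 50 mm and 8.59 degrees, less where a joint would pass 70% of its speed; a pose out of reach is approached as far as the arm can. A call with a gripper value outside its range is refused whole. "claw" is the gripper command: -1 is shut, 1 is fully open, values between are in proportion, set as the call begins (left out, the last holds). The fingers move at their own pace and stop on an object; "force" is the grip in N (left out, the last holds). Time passes only in rows, so rows that do not move let the fingers close. It gives the time, the measured TCP pose, the force and the opening at its end, in the units of the state.
- ctrl.get_state(): the state, without advancing time (a new reading comes with each control period).
- ctrl.get_image(name): name is "scene" or "side" or "wrist"; returns the picture (384x512x3 uint8, red, green, blue); there is no depth.
- ctrl.camera_info(name): a dict with "vfov" (degrees; the focal length in pixels is half the picture's height over the tangent of half this angle, whatever the lens; pixels are square), "cx", "cy" (the principal point, pixels), "R" (3x3) and "t" (3): a world point X has camera coordinates R X + t. Camera axes: x right, y down, z forward; pixel columns grow to the right and rows downward; lengths in m; the calibration is good to about 2 mm. The wrist camera is an equidistant fisheye: a pixel r from the principal point sees the ray r / f radians off the axis. A picture is of the moment at which its call begins: read the wrist's pose just before it. camera_info takes no time and is no camera call; for the wrist camera it gives the pose at the moment of the call.
- ctrl.job_done(): hands the job in, once; it reports no verdict.
The state is a dict: "time_s": time; "joints": joint angles; "qd": joint speeds; "effort": joint torques, N m; "eef_pos": TCP position; "orientation": TCP orientation; "contact_force": force on the tool from outside, world axes, zero at the start; "wrist_torque": the same for the moment, N m; "width": finger opening in m.
Only numpy, scipy, OpenCV 4.12 (cv2) and the standard library are available. Lean on these libraries where they do the work, as an engineer would, in place of code of your own. Each camera call takes 0.05 s, during which the arm holds its last target.

## Task

The yellow spray bottle in the bench clamp is empty and is to be refilled: squeeze in the two side tabs of its safety cap, keep them squeezed while you turn the cap anticlockwise until it is free, and lift it straight off. Set the cap down gently, right way up, in the grey plant saucer and let go. Do not crush the cap, wrench the bottle round or shove or tug it up or down in its rubber-lined clamp, and leave the other things on the bench where they are.

Things in the scene. Friction and masses are not known exactly. Their poses are not given: they have to be found in the camera images.
- cap: Grey plastic safety cap on the bottle's neck: round, 44 mm across, 24 mm high, 60 g. Origin: centre of its underside, 185 mm above the bench while on; z up along its axis. A squeeze tab stands out on its +x and its -x side. About 0.8 mm of sideways play on the neck; a spring seal pushes it up with about 5 N over 2 mm. Crushed by over 75 N a side. Off the neck it stands on its underside.
- cap_grip (a point): On the cap's axis, midway up the tabs (13.8 mm above the underside). The tabs' flat outer faces, 20 mm wide and 12.5 mm tall, are 57 mm apart along the cap's x when free and 47 mm when both are fully in (5 mm each); flat fingers then touch only the tabs, not the 44 mm skirt. Unless both are in by at least 4 mm the cap is blocked 0.05 to 1.15 rad from where it starts.
- cap_catches (a point): On the cap's axis, 6 mm above the underside. With both tabs in, the cap turns anticlockwise (from above) against a rubbing of up to 0.1 N m. At 0.25 to 1.4 rad from the start (hidden, varies) the inner catches come free; about 0.15 rad later it meets a firm stop. At the stop or up to 0.05 rad back from it, it lifts straight off; before that it is still hooked on.
- tab_a (a joint): The tab on the cap's +x side: 0 = out (free), 0.005 m = fully in; springy, 3 N at first, 10 N fully in.
- tab_b (a joint): The tab on the cap's -x side, likewise.
- bottle (a joint): How far the bottle is twisted in its rubber-lined clamp, rad, 0 at rest, positive anticlockwise from above; springy, 2.5 N m per rad (0.1 N m twists it 0.04 rad); more than 0.09 rad either way is a wrench too far.
- bottle_lift (a joint): How far the bottle is pulled up (positive) or pushed down in its clamp, m, 0 at rest; springy, 2500 N per m (10 N shifts it 4 mm); more than 6 mm is too far.
- bottle_mouth (a point): Centre of the top of the bottle's neck under the cap, 201 mm above the bench, 16 mm above the cap's underside while the cap is on; the cap is off once its underside is 10 mm above this. The yellow bottle is 76 mm across up to 112 mm above the bench and narrows to the neck, with a 46 mm collar 4 mm below the cap; it stands in a bolted-down steel clamp, 110 x 120 mm.
- saucer: The loose grey round plant saucer, 140 mm across the rim, 22 mm high, walls 5 mm leaning outward, flat inner floor about 100 mm across, 6 mm above the bench, about 0.4 kg; origin at the centre of its underside. It must not be shoved more than 40 mm.
- saucer_in (a point): Centre of the saucer's inner floor, where the cap is to stand (its axis within 40 mm of here).
- hammer: Bystander, leave it where it is (30 mm allowed): chrome hammer lying at the right side.
- peg: Bystander, leave it where it is (30 mm allowed): upright wooden peg, 18 mm thick, 60 mm tall, between bottle and saucer.
- spray_head: Bystander, leave it where it is (30 mm allowed): black trigger spray head of the bottle, standing, about 60 mm tall.
- pot: Bystander, leave it where it is (30 mm allowed): small terracotta pot, 96 mm across, 85 mm tall.
- spool: Bystander, leave it where it is (30 mm allowed): wooden spool, 50 mm across and tall.
- brush: Bystander, leave it where it is (30 mm allowed): hand brush lying at the left side.

How it is judged:
By the outcome, as a careful person would: the job done as asked, in the order asked, and still so for the second after the job is handed in, with the robot touching nothing.
It also fails if it takes over 72 s, if anything falls off the work surface, if the arm or the gripper's body presses on something with over 40 N, if the wrist force passes 120 N, or if a joint passes its speed limit or range.

## Working session

There is one attempt and no reset: what is moved stays moved. The work goes in short steps, Python scripts to look and compute and a tool call to move; the robot and the scene stay as the last step left them, time stands still between calls to the robot, and variables do not carry over. Pictures are saved under pics/ and viewed, and the job is handed in when it is done.

Besides the shell and the picture viewer there is one more tool, called after "Request:" as name([rows], argument=value, ...), one row to a line, values as JSON. jog_arm: Moves the arm, as the interface text tells. Its arguments: {"type":"object","properties":{"series":{"type":"array"},"claw":{"type":"number"},"force":{"type":"number"}},"required":["series"]}

```bash
mkdir -p pics; ls; python3 - <<'E'
from plant import ctrl
import cv2
for n in ["scene","side","wrist"]:
    i=ctrl.camera_info(n); im=ctrl.get_image(n)
    cv2.imwrite(f"pics/{n}0.png",im[:,:,::-1]); print(n,i)
print(ctrl.get_state())
E
```

```text
pics
scene {'vfov': 43.221606810868344, 'cx': 250.19149578120047, 'cy': 191.68260900159768, 'R': array([[ 0.51411036,  0.85766926,  0.00969474],
       [ 0.70901324, -0.41858681, -0.56752561],
       [-0.48269118,  0.29864449, -0.82329867]]), 't': array([-0.25491614, -0.28458137,  1.62771371])}
side {'vfov': 46.106734021232505, 'cx': 263.57451472435355, 'cy': 186.4651856821119, 'R': array([[-0.9368183 , -0.34921363, -0.02052592],
       [-0.23968556,  0.68351747, -0.68945971],
       [ 0.25479856, -0.64097871, -0.72403314]]), 't': array([0.47811411, 0.22024415, 1.26996043])}
wrist {'vfov': 65.70646984690485, 'cx': 250.22569854063528, 'cy': 188.22356887399104, 'R': array([[ 2.90955885e-01, -9.56736470e-01,  2.18519346e-05],
       [-9.15980273e-01, -2.78554805e-01,  2.88768697e-01],
       [-2.76269457e-01, -8.40389678e-02, -9.57398892e-01]]), 't': array([-0.52333815, -0.0373833 ,  0.37923514])}
{'time_s': 0.15, 'joints': array([-1.49841320e+00,  3.13293795e-01,  1.49823052e+00, -1.35586307e-05,
        1.33102377e+00, -2.23382554e-01]), 'qd': array([ 0.00038662, -0.00074223, -0.00117631, -0.00076274, -0.00064766,
        0.00080578]), 'effort': array([ 2.02582021e-03, -4.12367320e+01, -2.59796602e+01, -1.42291428e-04,
        3.22742497e-03, -1.06894355e-06]), 'eef_pos': array([ 0.15300454, -0.50203262,  0.25289276]), 'orientation': array([-4.76851717e-04,  9.89084896e-01,  1.47345990e-01,  2.94673175e-05]), 'contact_force': array([0.06738226, 0.23866158, 0.21217105]), 'wrist_torque': array([ 0.01323997,  0.00452065, -0.01977091]), 'width': 0.08547361449118981}
```

View pics/scene0.png

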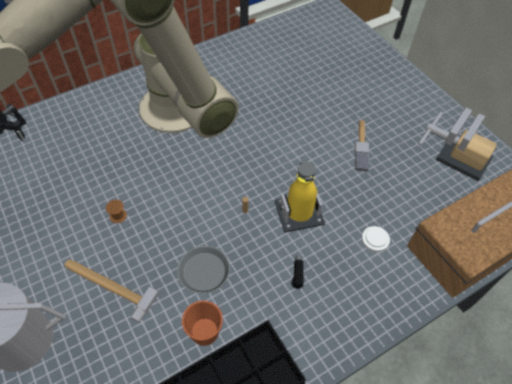

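View pics/side0.png

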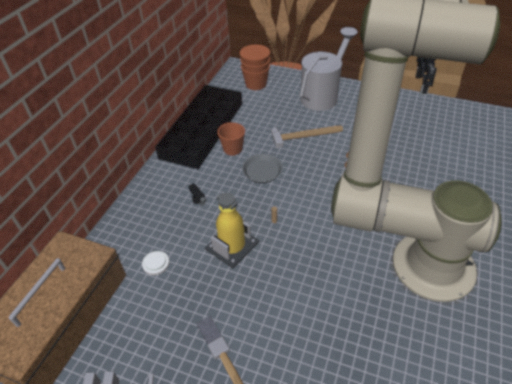

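View pics/wrist0.png

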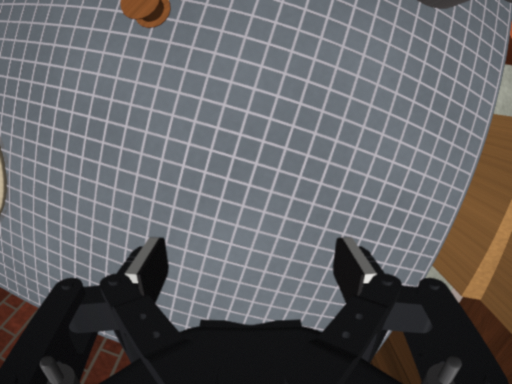

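The scene view shows the cap at about (306,170), the saucer at (204,269), the peg at (245,204) and the pot at (203,320). In the side view the cap is at about (229,200) and the saucer at (262,168). Next I'll zoom in and triangulate.

```bash
cat > h.py <<'E'
from plant import ctrl
import numpy as np, cv2
from scipy.spatial.transform import Rotation as Rn
def ray(info,px):
    R=np.array(info["R"]);t=np.array(info["t"]);f=192/np.tan(np.radians(info["vfov"]/2))
    d=np.array([px[0]-info["cx"],px[1]-info["cy"]])
    if info.get("fish"):
        r=np.hypot(*d);th=r/f
        c=np.array([*(d/r*np.sin(th) if r>0 else d),np.cos(th)])
    else: c=np.array([d[0]/f,d[1]/f,1])
    return -R.T@t, R.T@c/np.linalg.norm(c)
def plane(info,px,z):
    o,d=ray(info,px); return o+d*(z-o[2])/d[2]
def proj(info,X):
    R=np.array(info["R"]);t=np.array(info["t"]);f=192/np.tan(np.radians(info["vfov"]/2))
    c=R@np.array(X)+t
    if info.get("fish"):
        rr=np.hypot(c[0],c[1]);th=np.arctan2(rr,c[2]);s=f*th/max(rr,1e-9)
        return np.array([info["cx"]+c[0]*s,info["cy"]+c[1]*s])
    return np.array([info["cx"]+f*c[0]/c[2],info["cy"]+f*c[1]/c[2]])
def info(n):
    i=dict(ctrl.camera_info(n)); i["fish"]=(n=="wrist"); return i
def tri(r1,r2):
    (a,u),(b,v)=r1,r2
    A=np.stack([u,-v],1);s=np.linalg.lstsq(A,b-a,rcond=None)[0]
    p,q=a+u*s[0],b+v*s[1]; return (p+q)/2,np.linalg.norm(p-q)
def pose():
    s=ctrl.get_state(); q=s["orientation"]; return s,Rn.from_quat([q[1],q[2],q[3],q[0]]).as_matrix()
E
python3 - <<'E'
from h import *
a=cv2.imread("pics/scene0.png");b=cv2.imread("pics/side0.png")
c=cv2.resize(a[140:240,260:350],None,fx=4.4,fy=6*4.4/6,interpolation=cv2.INTER_CUBIC)
d=cv2.resize(b[175:275,190:275],None,fx=4.4,fy=4.4,interpolation=cv2.INTER_CUBIC)
cv2.imwrite("pics/z0.png",np.hstack([c,d]))
S,D=info("scene"),info("side")
print(tri(ray(S,(306,170)),ray(D,(229,199))))
for nm,z,p,q in [("saucer",.02,(204,267),(262,167)),("pot",.085,(203,312),(231,131)),("peg",.06,(245,199),(275,209)),("head",.05,(298,266),(195,189)),("brush/hammer",.02,(362,155),(217,345)),("spool",.05,(117,205),None)]:
    print(nm,plane(S,p,z),plane(D,q,z) if q else "")
E
```

```text
(array([0.55762426, 0.12472123, 0.20092541]), np.float64(0.002142378006750185))
saucer [ 0.58213635 -0.19335756  0.02      ] [ 0.58739412 -0.19255638  0.02      ]
pot [ 0.71337511 -0.2602855   0.085     ] [ 0.72675069 -0.26256547  0.085     ]
peg [ 0.47510011 -0.00507511  0.06      ] [0.47189351 0.00209475 0.06      ]
head [0.71644094 0.0102498  0.05      ] [ 7.40282815e-01 -5.01227160e-04  5.00000000e-02]
brush/hammer [0.49515743 0.40153259 0.02      ] [0.47127706 0.42901756 0.02      ]
spool [ 0.30606902 -0.3174498   0.05      ]
```

View pics/z0.png

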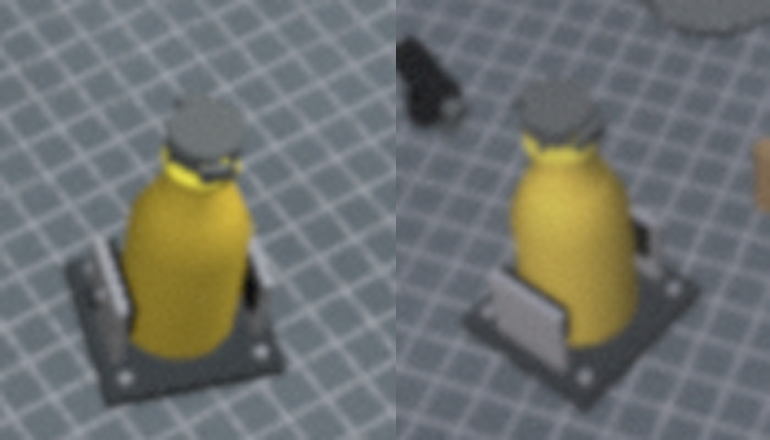

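```bash
python3 - <<'E'
from h import *
S,D=info("scene"),info("side")
p=plane(S,(260+178/4.4,140+103/4.4),.2);q=plane(S,(260+222/4.4,140+172/4.4),.2)
print(p,q,np.arctan2(*(q-p)[[1,0]]), np.linalg.norm(q-p))
p=plane(D,(190+(520-396)/4.4,175+95/4.4),.2);q=plane(D,(190+(600-396)/4.4,175+135/4.4),.2)
print(p,q,np.arctan2(*(q-p)[[1,0]]), np.linalg.norm(q-p))
W=info("wrist");s,T=pose()
cw=-W["R"].T@W["t"]
print("cam in tool",T.T@(cw-s["eef_pos"]), T.T@W["R"].T)
for z in (0.003,.022,.05,.1,.15,.2): print(z,proj(W,s["eef_pos"]+T@[0,0,z]))
E
```

```text
[0.53332585 0.12558258 0.2       ] [0.5872568  0.11910597 0.2       ] -0.11951826950877338 0.05431845387288471
[0.5877643  0.12486054 0.2       ] [0.52984051 0.13831699 0.2       ] 2.9133285573849923 0.059466299810813444
cam in tool [ 0.07342635 -0.00155904 -0.12105446] [[-5.42797454e-04 -9.57329262e-01 -2.88998944e-01]
 [ 9.99999203e-01 -8.49000239e-04  9.34175560e-04]
 [-1.13967377e-03 -2.88998207e-01  9.57328960e-01]]
0.003 [253.26101046 259.9467768 ]
0.022 [252.89508703 242.0431779 ]
0.05 [252.47276303 221.60666506]
0.1 [251.94518424 196.4032063 ]
0.15 [251.59161612 179.70772971]
0.2 [251.33965316 167.90277707]
```

Request:
jog_arm([
  [[0,0,-2],-8.5],
  [[0,0,-2],-8.5],
  [[0,0,-2],-8.5],
  [[0,0,-2],-8.5],
  [[0,0,0],-8.5],
])

```text
time_s: 0.65
eef_pos: [0.153, -0.5015, 0.3341]
orientation: [-0.003, 0.865, 0.501, 0.001]
contact_force: [0.4, 0.0, -0.5]
width: 0.0856
```

Request:
jog_arm([
  [[0,0,0],-8.5],
  [[0,0,0],-8.5],
  [[0,0,0],-4],
  [[0,0,0],0],
])

```text
time_s: 1.05
eef_pos: [0.153, -0.5013, 0.3339]
orientation: [-0.003, 0.756, 0.654, 0.002]
contact_force: [1.0, 0.0, 0.2]
width: 0.0856
```

```bash
cat >> h.py <<'E'
def rel(X):
    "tool-frame shift in cm to bring the TCP to X"
    s,T=pose(); return np.round(T.T@(np.array(X)-s["eef_pos"])*100,2)
def rep():
    s,T=pose(); print(round(s["time_s"],2),np.round(s["eef_pos"],4),"yaw_y",round(np.arctan2(T[1,1],T[0,1]),4),"tilt",np.round(T[:2,2],4),"j",np.round(s["joints"],3),"F",np.round(s["contact_force"],2),"M",np.round(s["wrist_torque"],3),"w",round(s["width"],4))
E
python3 -c "
from h import *
rep();print(rel([.557,.125,.33]))"
```

```text
1.05 [ 0.153  -0.5013  0.3339] yaw_y -0.1448 tilt [-0.0005  0.0065] j [-1.498  0.271  1.346  0.     1.532 -1.354] F [1.04 0.01 0.21] M [-0.004 -0.008 -0.005] w 0.0856
[67.8  30.94  0.78]
```

Request:
jog_arm([
  [[4.2,1.9,0],0],
  [[4.2,1.9,0],0],
  [[4.2,1.9,0],0],
  [[4.2,1.9,0],0],
  [[4.2,1.9,0],0],
])

```text
time_s: 1.55
eef_pos: [0.2793, -0.3045, 0.3327]
orientation: [-0.004, 0.763, 0.646, 0.003]
contact_force: [0.8, 0.0, -0.8]
width: 0.0855
```

Request:
jog_arm([
  [[4.2,1.9,0],0],
  [[4.2,1.9,0],0],
  [[4.2,1.9,0],0],
  [[4.2,1.9,0],0],
  [[4.2,1.9,0],0],
])

```text
time_s: 2.05
eef_pos: [0.4115, -0.1045, 0.3349]
orientation: [-0.004, 0.768, 0.641, 0.003]
contact_force: [0.4, -1.3, -0.1]
width: 0.0853
```

```bash
python3 -c "
from h import *
rep();print(rel([.557,.125,.33]))"
```

```text
2.05 [ 0.4115 -0.1045  0.3349] yaw_y -0.1792 tilt [0.     0.0092] j [-0.531  0.036  1.617  0.008  1.493 -0.352] F [ 0.36 -1.28 -0.12] M [-0.02  -0.037  0.026] w 0.0853
[25.17 10.22  0.7 ]
```

Request:
jog_arm([
  [[4.1,1.7,0],0],
  [[4.1,1.7,0],0],
  [[4.1,1.7,0],0],
  [[4.1,1.7,0],0],
  [[4.1,1.7,0],0],
])

```text
time_s: 2.55
eef_pos: [0.5359, 0.0916, 0.3365]
orientation: [-0.003, 0.771, 0.637, 0.003]
contact_force: [0.3, -0.0, 0.7]
width: 0.0852
```

Request:
jog_arm([
  [[3.5,1,0],0],
  [[0,0,0],0],
])

```text
time_s: 2.75
eef_pos: [0.554, 0.1296, 0.3352]
orientation: [-0.004, 0.771, 0.637, 0.002]
contact_force: [0.3, -0.2, -0.9]
width: 0.0857
```

```bash
python3 -c "
from h import *
rep();W=info('wrist');im=ctrl.get_image('wrist')[:,:,::-1]
cv2.imwrite('pics/w1.png',cv2.resize(im,(768,576),interpolation=cv2.INTER_CUBIC)); np.save('w1.npy',im)
import pickle;pickle.dump(W,open('w1.pkl','wb'))
print(rel([.557,.125,.33]),proj(W,[.557,.125,.209]))"
```

```text
2.75 [0.554  0.1296 0.3352] yaw_y -0.1903 tilt [-0.0014  0.0094] j [0.02  0.372 1.206 0.009 1.565 0.21 ] F [ 0.31 -0.19 -0.94] M [-0.002  0.    -0.005] w 0.0857
[-0.23  0.41  0.52] [256.00737002 193.79049662]
```

View pics/w1.png

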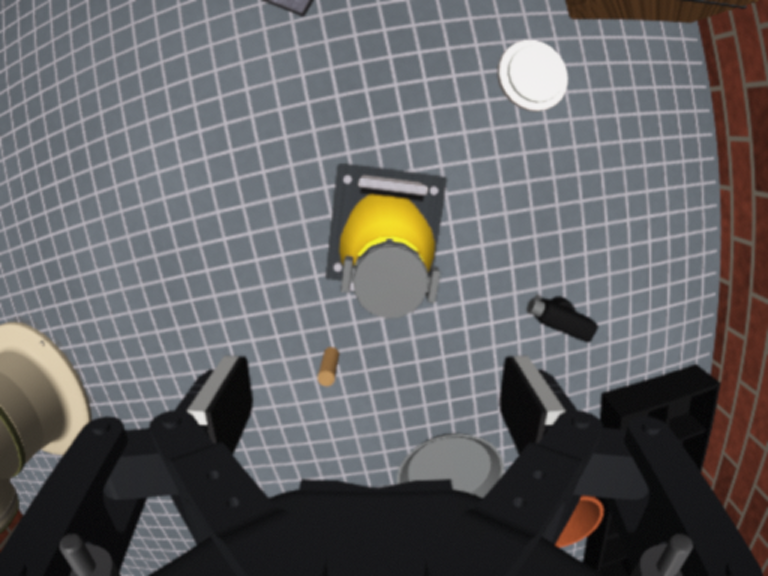

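The wrist view (768x576) shows the cap disc at about (392,280), with tabs at (348,276) and (435,285). The peg is at (327,367) and the saucer at (452,470). Next I'll measure the cap accurately.

```bash
python3 - <<'E'
from h import *; import pickle
im=np.load('w1.npy');W=pickle.load(open('w1.pkl','rb'))
c=cv2.resize(im[150:225,210:310],None,fx=7.5,fy=7.5,interpolation=cv2.INTER_CUBIC)
print(im[185,255:268].tolist()[::4],im[150,205:215].tolist()[::4],im[184:190,230:234].tolist()[0])
cv2.imwrite('pics/w1z.png',c)
E
```

```text
[[132, 131, 130], [131, 132, 132], [132, 132, 131], [132, 131, 131]] [[128, 121, 115], [125, 118, 111], [122, 116, 109]] [[131, 130, 130], [129, 130, 128], [124, 125, 123], [113, 112, 111]]
```

View pics/w1z.png

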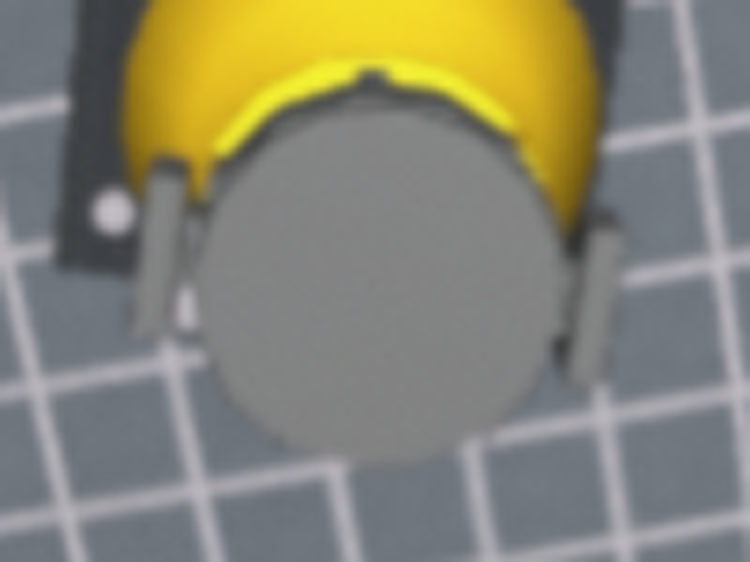

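```bash
python3 - <<'E'
from h import *; import pickle
W=pickle.load(open('w1.pkl','rb'))
P=lambda x,y,z:plane(W,(210+(x+.5)/7.5-.5,150+(y+.5)/7.5-.5),z)[:2]
c=P(385,286,.209);print("cap",c,"diam",np.linalg.norm(P(203,285,.209)-P(567,285,.209)),np.linalg.norm(P(385,107,.209)-P(385,465,.209)))
z=.205
a,b=P(150,165,z),P(133,335,z); d,e=P(622,235,z),P(606,382,z)
print("tab lens",np.linalg.norm(a-b),np.linalg.norm(d-e))
m1,m2=(a+b)/2,(d+e)/2
print("mid",(m1+m2)/2,"dist",np.linalg.norm(m2-m1),"yaw",np.arctan2(*(m2-m1)[::-1]))
for u,v in((a,b),(d,e)): w=u-v;print("face yaw",np.arctan2(w[1],w[0])-np.pi/2)
S,D=info("scene"),info("side")
print(proj(S,[*c,.209]),proj(D,[*c,.209]))
# saucer rim
print("saucer(wrist)",plane(W,(450/1.5,470/1.5),.012),"peg",plane(W,(326/1.5,380/1.5),.06))
rep()
E
```

```text
cap [0.56219532 0.1296444 ] diam 0.042273470010683906 0.04329438898069557
tab lens 0.02083323447905348 0.018273142210056412
mid [0.56158045 0.12930275] dist 0.056341911056217775 yaw -0.3172561889013438
face yaw -0.306961727045614
face yaw -0.25634832932698104
[308.57896572 168.35745067] [226.01953467 197.95132741]
saucer(wrist) [ 0.58801146 -0.19062554  0.012     ] peg [ 0.47560243 -0.00357365  0.06      ]
2.8 [0.5535 0.128  0.3352] yaw_y -0.1911 tilt [-0.0016  0.0088] j [0.017 0.37  1.208 0.009 1.565 0.209] F [ 0.42 -0.57  0.47] M [-0.001  0.014  0.005] w 0.0854
```

```bash
python3 -c "
from h import *
print(rel([.5618,.1295,.265]))"
```

```text
[0.25 0.81 7.02]
```

Request:
jog_arm([
  [[0.1,0.4,2.5],6.8],
  [[0.1,0.4,2.5],0],
  [[0,0,2],0],
  [[0,0,0],0],
])

```text
time_s: 3.2
eef_pos: [0.561, 0.1255, 0.2636]
orientation: [-0.003, 0.812, 0.584, 0.002]
contact_force: [0.8, 0.6, 0.4]
width: 0.0857
```

```bash
python3 -c "
from h import *; import pickle
rep();W=info('wrist');im=ctrl.get_image('wrist')[:,:,::-1];np.save('w2.npy',im);pickle.dump(W,open('w2.pkl','wb'))
print(proj(W,[.5618,.1295,.209]))
cv2.imwrite('pics/w2.png',cv2.resize(im[165:345,130:370],None,fx=3.2,fy=3.2,interpolation=cv2.INTER_CUBIC))
rep()"
```

```text
3.2 [0.561  0.1255 0.2636] yaw_y -0.3231 tilt [-0.0008  0.0077] j [0.013 0.417 1.324 0.008 1.401 0.335] F [0.84 0.63 0.38] M [-0.058  0.008 -0.032] w 0.0857
[251.18001381 215.07966651]
3.25 [0.5615 0.1255 0.2654] yaw_y -0.323 tilt [0.0019 0.0077] j [0.013 0.415 1.322 0.008 1.403 0.335] F [ 0.21 -0.73  0.25] M [-0.007 -0.023 -0.007] w 0.0855
```

View pics/w2.png

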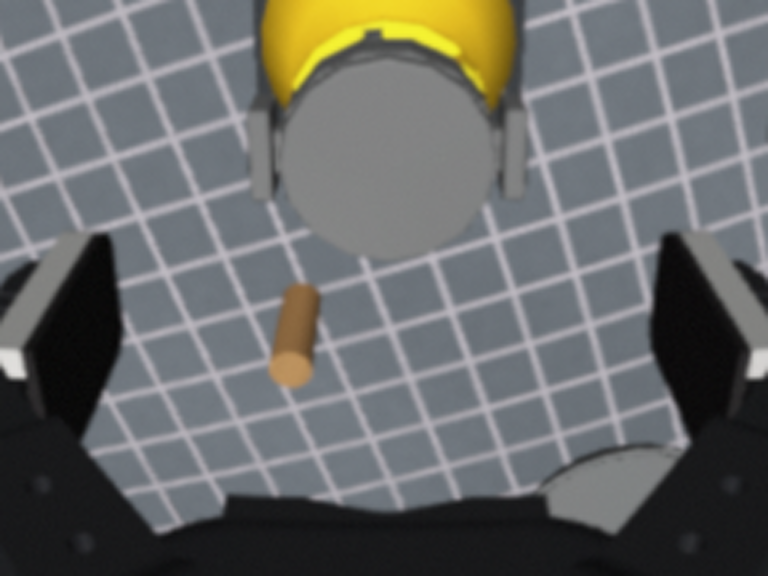

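```bash
python3 - <<'E'
from h import *; import pickle
W=pickle.load(open('w2.pkl','rb'))
P=lambda x,y,z:plane(W,(130+(x+.5)/3.2-.5,165+(y+.5)/3.2-.5),z)
s,T=pose()
for nm,x,y,z in [("top",388,158.5,.209),("tabL",251,149,.205),("tabR",525,150,.205),("finL",115,240,s["eef_pos"][2]-.01),("finR",655,240,s["eef_pos"][2]-.01)]:
    p=P(x,y,z); print(nm,np.round(p,4),np.round(T.T@(p-s["eef_pos"])*100,2))
E
```

```text
top [0.5618 0.1301 0.209 ] [ 0.41 -0.12  5.65]
tabL [0.5354 0.1394 0.205 ] [ 0.44 -2.91  6.05]
tabR [0.5884 0.1214 0.205 ] [0.42 2.68 6.04]
finL [0.5228 0.1475 0.2554] [ 0.85 -4.38  1.01]
finR [0.6027 0.1209 0.2554] [0.86 4.04 1.  ]
```

Request:
jog_arm([
  [[0.15,0.05,2],0],
  [[0.1,0,2],0],
  [[0,0,0],0],
], claw=0.6)

```text
time_s: 3.55
eef_pos: [0.5641, 0.1262, 0.2295]
orientation: [-0.0, 0.813, 0.583, 0.006]
contact_force: [0.0, 0.4, -0.2]
width: 0.0684
```

```bash
cat >> h.py <<'E'
def snap(n,box=(165,345,130,370),k=3.2):
    import pickle
    rep();W=info('wrist');im=ctrl.get_image('wrist')[:,:,::-1];np.save(n+'.npy',im);pickle.dump(W,open(n+'.pkl','wb'))
    a,b,c,d=box
    cv2.imwrite(f'pics/{n}.png',cv2.resize(im[a:b,c:d],None,fx=k,fy=k,interpolation=cv2.INTER_CUBIC)); return W
E
python3 -c "
from h import *
W=snap('w3');print(rel([.5618,.1301,.225]))"
```

```text
3.55 [0.5641 0.1262 0.2295] yaw_y -0.327 tilt [0.0092 0.0074] j [0.014 0.442 1.376 0.008 1.314 0.34 ] F [ 0.04  0.43 -0.22] M [-0.016  0.104  0.01 ] w 0.0684
[ 0.27 -0.41  0.62]
```

View pics/w3.png

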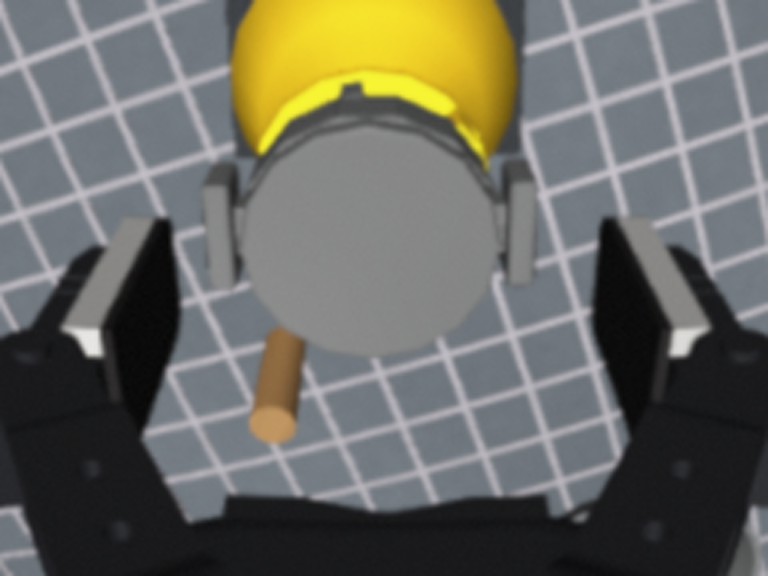

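```bash
cat >> h.py <<'E'
def meas(n,pts,k=3.2,ox=130,oy=165):
    import pickle
    W=pickle.load(open(n+'.pkl','rb')); s,T=pose()
    for nm,x,y,z in pts:
        p=plane(W,(ox+(x+.5)/k-.5,oy+(y+.5)/k-.5),z); print(nm,np.round(p,4),np.round(T.T@(p-s["eef_pos"])*100,2))
E
python3 - <<'E'
from h import *
rep()
meas('w3',[("top",369,236,.209),("tabL",204,225,.205),("tabR",536,220,.205),("finL",170,220,.2245),("finR",605,220,.2245)])
E
```

```text
3.6 [0.5647 0.1261 0.2312] yaw_y -0.3269 tilt [0.0119 0.0074] j [0.014 0.441 1.374 0.008 1.315 0.339] F [0.7  0.14 0.99] M [-0.016 -0.018  0.006] w 0.0682
top [0.5621 0.1314 0.209 ] [ 0.39 -0.44  2.22]
tabL [0.5352 0.1404 0.205 ] [ 0.37 -3.27  2.59]
tabR [0.5892 0.1229 0.205 ] [0.46 2.4  2.64]
finL [0.5373 0.1502 0.2245] [ 1.39 -3.37  0.65]
finR [0.5987 0.1291 0.2245] [1.36 3.12 0.71]
```

Request:
jog_arm([
  [[0.2,-0.15,0],0],
  [[0.25,-0.15,0],0],
  [[0,0,0.5],0],
  [[0,0,0],0],
])

```text
time_s: 4.0
eef_pos: [0.5645, 0.1314, 0.231]
orientation: [0.003, 0.813, 0.582, 0.01]
contact_force: [0.0, 0.2, 0.5]
width: 0.0685
```

```bash
python3 -c "
from h import *
W=snap('w4');print(rel([.562,.1312,.204]))"
```

```text
4.0 [0.5645 0.1314 0.231 ] yaw_y -0.328 tilt [0.0192 0.0075] j [0.024 0.44  1.376 0.007 1.306 0.35 ] F [0.01 0.17 0.47] M [-0.023  0.02  -0.003] w 0.0685
[-0.15 -0.29  2.74]
```

View pics/w4.png

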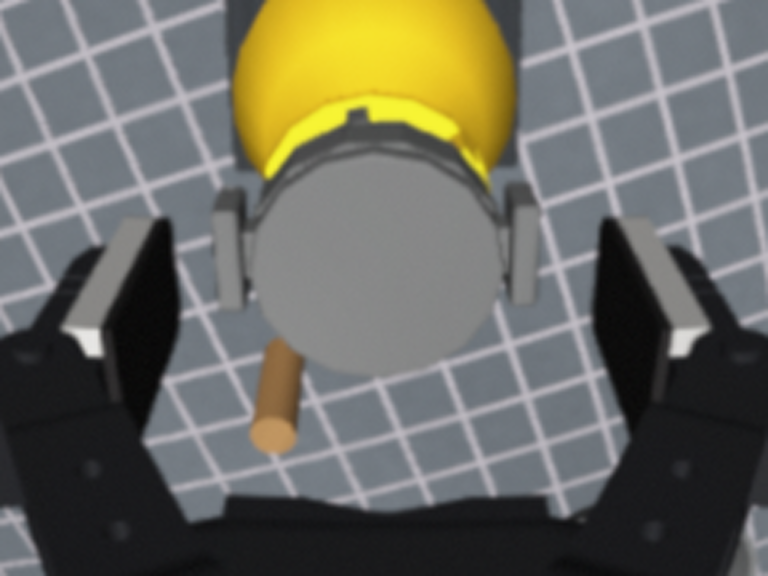

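```bash
python3 -c "
from h import *
rep()
for i in range(4): ctrl.get_image('side');rep()
meas('w4',[('top',376,256,.209),('tabL',215,245,.205),('tabR',538,241,.205),('finL',170,220,.2245),('finR',605,220,.2245)])"
```

```text
4.05 [0.5647 0.1314 0.2314] yaw_y -0.328 tilt [0.02   0.0076] j [0.024 0.439 1.376 0.007 1.307 0.35 ] F [ 0.06 -0.72  0.42] M [ 0.02  -0.022  0.031] w 0.0681
4.1 [0.5647 0.1314 0.2314] yaw_y -0.328 tilt [0.0199 0.0076] j [0.024 0.439 1.376 0.007 1.307 0.35 ] F [ 0.54  0.31 -0.61] M [ 0.045 -0.008  0.006] w 0.0683
4.15 [0.5647 0.1314 0.2313] yaw_y -0.3281 tilt [0.0197 0.0076] j [0.024 0.439 1.376 0.007 1.307 0.35 ] F [-0.65  0.65 -0.42] M [-0.013 -0.018  0.013] w 0.0685
4.2 [0.5647 0.1313 0.2312] yaw_y -0.3282 tilt [0.0196 0.0076] j [0.024 0.439 1.376 0.007 1.307 0.35 ] F [ 0.06  0.81 -0.08] M [-0.083  0.021 -0.046] w 0.0682
4.25 [0.5647 0.1313 0.2312] yaw_y -0.3282 tilt [0.0196 0.0076] j [0.024 0.44  1.376 0.007 1.307 0.35 ] F [ 0.58 -0.32  0.31] M [ 0.011  0.028 -0.027] w 0.0678
top [0.5623 0.1321 0.209 ] [-0.04 -0.28  2.22]
tabL [0.5358 0.1411 0.205 ] [-0.04 -3.09  2.57]
tabR [0.5892 0.1233 0.205 ] [-0.    2.54  2.66]
finL [0.5374 0.155  0.2245] [ 1.36 -3.36  0.63]
finR [0.5994 0.1334 0.2245] [1.3  3.21 0.74]
```

Request:
jog_arm([
  [[0,0,-2],0],
  [[0,0,-2],0],
  [[0,0,0],0],
])

```text
time_s: 4.55
eef_pos: [0.5637, 0.1309, 0.2717]
orientation: [0.002, 0.813, 0.582, 0.009]
contact_force: [-0.2, -1.0, 0.5]
width: 0.0687
```

```bash
python3 -c "
from h import *
rep()
for i in range(2): ctrl.get_image('side')
rep()"
```

```text
4.55 [0.5637 0.1309 0.2717] yaw_y -0.3283 tilt [0.0178 0.0075] j [0.023 0.411 1.312 0.007 1.401 0.35 ] F [-0.24 -1.03  0.45] M [ 0.029 -0.003 -0.027] w 0.0687
4.65 [0.5629 0.1309 0.269 ] yaw_y -0.3283 tilt [0.0134 0.0074] j [0.023 0.413 1.316 0.007 1.399 0.35 ] F [ 0.45  0.22 -1.32] M [-0.024  0.035 -0.046] w 0.0684
```

Request:
jog_arm([
  [[0,0,-2],0],
  [[0,0,-2],0],
  [[0,0,0],0],
  [[0,0,-2],0],
  [[0,0,0],0],
])

```text
time_s: 5.15
eef_pos: [0.5611, 0.1303, 0.3225]
orientation: [-0.002, 0.813, 0.582, 0.003]
contact_force: [0.2, 0.2, -0.1]
width: 0.0683
```

```bash
python3 -c "
from h import *
rep()
for i in range(2): ctrl.get_image('side')
rep()"
```

```text
5.15 [0.5611 0.1303 0.3225] yaw_y -0.3284 tilt [0.0022 0.0071] j [0.022 0.391 1.211 0.007 1.537 0.35 ] F [ 0.2   0.16 -0.12] M [-0.008 -0.028  0.016] w 0.0683
5.25 [0.5604 0.1302 0.3197] yaw_y -0.3285 tilt [-0.0032  0.007 ] j [0.022 0.393 1.215 0.007 1.536 0.35 ] F [-0.09  0.5   0.12] M [ 0.007  0.034 -0.003] w 0.0685
```

Request:
jog_arm([
  [[0.1,0.3,4],0],
])

```text
time_s: 5.35
eef_pos: [0.5646, 0.1306, 0.282]
orientation: [-0.002, 0.813, 0.582, 0.004]
contact_force: [0.7, -0.1, -0.1]
width: 0.0684
```

```bash
cat >> h.py <<'E'
def settle(n=3):
    for i in range(n): ctrl.get_image('side')
    rep()
E
python3 -c "
from h import *
rep(); settle();print(rel([.5633,.131,.23]))"
```

```text
5.35 [0.5646 0.1306 0.282 ] yaw_y -0.3284 tilt [0.0045 0.0072] j [0.022 0.414 1.28  0.007 1.442 0.35 ] F [ 0.71 -0.06 -0.12] M [-0.048 -0.023  0.035] w 0.0684
5.5 [0.5623 0.1304 0.2767] yaw_y -0.3286 tilt [-0.01    0.0069] j [0.022 0.419 1.286 0.007 1.446 0.35 ] F [0.13 0.12 0.  ] M [ 0.025  0.002 -0.003] w 0.0681
[0.07 0.13 4.67]
```

Request:
jog_arm([
  [[0.05,0.1,3],0],
])

```text
time_s: 5.6
eef_pos: [0.5647, 0.1309, 0.2506]
orientation: [-0.003, 0.813, 0.582, 0.001]
contact_force: [1.4, -0.6, -1.2]
width: 0.0682
```

```bash
python3 -c "
from h import *
rep(); settle();print(rel([.5633,.131,.23]))"
```

```text
5.6 [0.5647 0.1309 0.2506] yaw_y -0.3286 tilt [-0.0021  0.007 ] j [0.023 0.436 1.329 0.007 1.378 0.35 ] F [ 1.43 -0.59 -1.2 ] M [-0.013 -0.001 -0.029] w 0.0682
5.75 [0.5628 0.1308 0.2466] yaw_y -0.3287 tilt [-0.0123  0.0068] j [0.023 0.44  1.334 0.007 1.38  0.35 ] F [0.36 0.56 0.17] M [ 0.006 -0.057 -0.018] w 0.0685
[0.04 0.06 1.66]
```

Request:
jog_arm([
  [[0,0.05,1.2],0],
  [[0,0,0.6],0],
])

```text
time_s: 5.95
eef_pos: [0.5642, 0.1308, 0.2314]
orientation: [-0.005, 0.813, 0.582, -0.001]
contact_force: [0.7, 0.1, 0.1]
width: 0.068
```

```bash
python3 -c "
from h import *
rep(); settle(2);W=snap('w5');print(rel([.5633,.131,.204]))"
```

```text
5.95 [0.5642 0.1308 0.2314] yaw_y -0.3286 tilt [-0.0068  0.0069] j [0.023 0.451 1.357 0.007 1.34  0.35 ] F [0.67 0.15 0.12] M [ 0.021 -0.06  -0.024] w 0.068
6.05 [0.5642 0.1308 0.2315] yaw_y -0.3285 tilt [-0.007   0.0069] j [0.023 0.451 1.357 0.007 1.34  0.35 ] F [-0.76  0.1  -0.34] M [-0.008 -0.012 -0.018] w 0.0682
6.05 [0.5642 0.1308 0.2315] yaw_y -0.3285 tilt [-0.007   0.0069] j [0.023 0.451 1.357 0.007 1.34  0.35 ] F [-0.76  0.1  -0.34] M [-0.008 -0.012 -0.018] w 0.0682
[-0.02 -0.07  2.78]
```

View pics/w5.png

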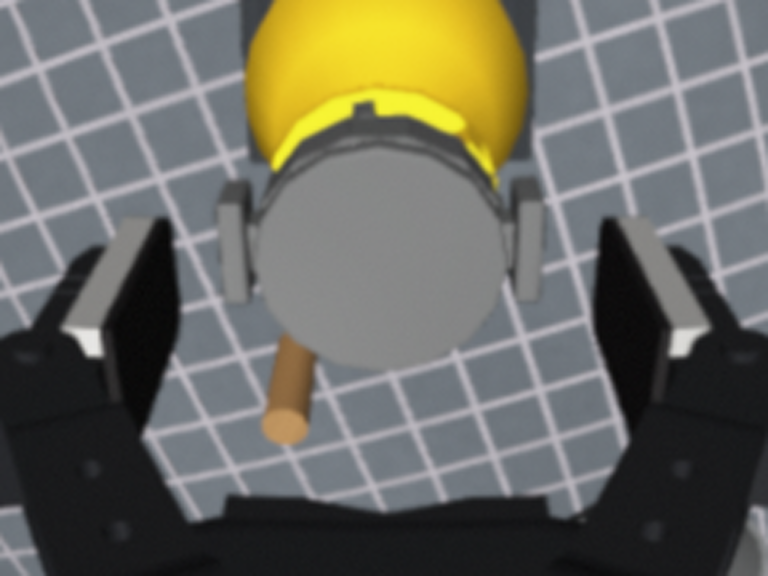

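```bash
python3 -c "
from h import *
meas('w5',[('top',381,252,.209),('tabL',218,242,.205),('tabR',543,242,.205),('finL',170,220,.2245),('finR',605,220,.2245)])"
```

```text
top [0.5624 0.1316 0.209 ] [ 0.   -0.18  2.28]
tabL [0.5351 0.1403 0.205 ] [-0.05 -3.04  2.71]
tabR [0.589  0.1222 0.205 ] [-0.03  2.64  2.66]
finL [0.5364 0.154  0.2245] [ 1.29 -3.38  0.77]
finR [0.5989 0.1329 0.2245] [1.31 3.21 0.71]
```

Request:
jog_arm([
  [[0,-0.1,1.3],0],
])

```text
time_s: 6.2
eef_pos: [0.5641, 0.1312, 0.2204]
orientation: [-0.004, 0.813, 0.582, 0.001]
contact_force: [1.0, 0.1, 0.8]
width: 0.0688
```

```bash
python3 -c "
from h import *
rep(); settle(3);print(rel([.5633,.131,.204]))"
```

```text
6.2 [0.5641 0.1312 0.2204] yaw_y -0.3285 tilt [-0.0024  0.007 ] j [0.023 0.458 1.377 0.007 1.309 0.35 ] F [0.99 0.15 0.79] M [-0.007 -0.026 -0.026] w 0.0688
6.35 [0.5628 0.1312 0.2179] yaw_y -0.3285 tilt [-0.0083  0.0069] j [0.024 0.46  1.38  0.007 1.31  0.35 ] F [ 0.1  -0.8   0.07] M [-0.016  0.006  0.004] w 0.0687
[-0.01  0.07  1.39]
```

Request:
jog_arm([
  [[0,0,0.8],0],
  [[0,0,0.6],0],
])

```text
time_s: 6.55
eef_pos: [0.563, 0.1314, 0.2039]
orientation: [-0.005, 0.813, 0.582, -0.001]
contact_force: [0.2, -0.4, 0.2]
width: 0.0685
```

```bash
python3 -c "
from h import *
settle(2);W=snap('w6');print(rel([.5633,.131,.204]))"
```

```text
6.65 [0.5628 0.1313 0.2036] yaw_y -0.3285 tilt [-0.0079  0.0069] j [0.024 0.472 1.4   0.007 1.277 0.35 ] F [-0.03  0.58  0.1 ] M [-0.006 -0.008 -0.045] w 0.0686
6.65 [0.5628 0.1313 0.2036] yaw_y -0.3285 tilt [-0.0079  0.0069] j [0.024 0.472 1.4   0.007 1.277 0.35 ] F [-0.03  0.58  0.1 ] M [-0.006 -0.008 -0.045] w 0.0686
[-0.02  0.04  0.02]
```

View pics/w6.png

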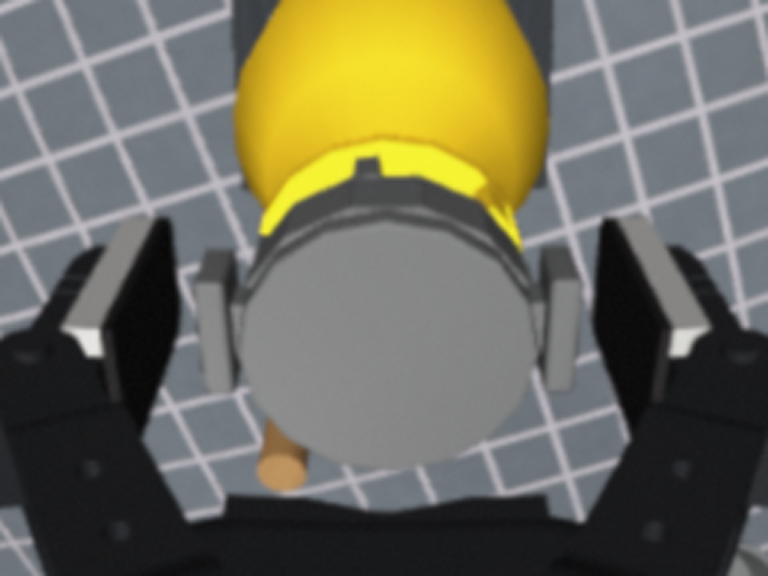

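Request:
jog_arm([
  [[0,0,0],0],
  [[0,0,0],0],
  [[0,0,0],0],
  [[0,0,0],0],
  [[0,0,0],0],
], claw=-1, force=35)

```text
time_s: 7.2
eef_pos: [0.5633, 0.1314, 0.2061]
orientation: [-0.004, 0.813, 0.582, -0.0]
contact_force: [-2.3, -0.4, 2.1]
width: 0.0453
```

```bash
python3 -c "
from h import *
settle(2);W=snap('w7');settle(2)"
```

```text
7.3 [0.5633 0.1314 0.206 ] yaw_y -0.3284 tilt [-0.0051  0.0068] j [0.024 0.47  1.397 0.007 1.279 0.35 ] F [-1.57 -0.8   1.55] M [-0.052  0.221  0.014] w 0.0455
7.3 [0.5633 0.1314 0.206 ] yaw_y -0.3284 tilt [-0.0051  0.0068] j [0.024 0.47  1.397 0.007 1.279 0.35 ] F [-1.57 -0.8   1.55] M [-0.052  0.221  0.014] w 0.0455
7.45 [0.5633 0.1314 0.2059] yaw_y -0.3284 tilt [-0.0052  0.0068] j [0.024 0.47  1.398 0.007 1.279 0.35 ] F [-1.89 -0.18  2.48] M [-0.041  0.234  0.013] w 0.0454
```

View pics/w7.png

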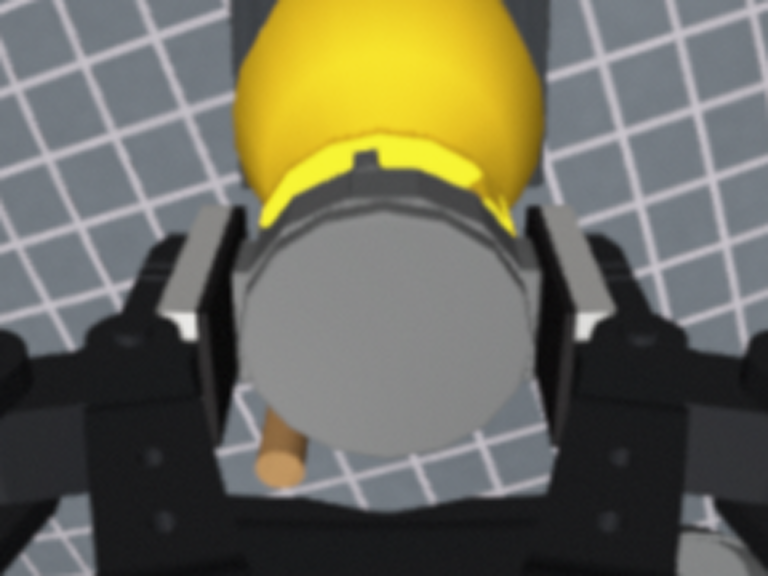

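Request:
jog_arm([
  [[0,0,0],-5],
])

```text
time_s: 7.55
eef_pos: [0.5633, 0.1314, 0.2059]
orientation: [-0.004, 0.787, 0.617, 0.0]
contact_force: [-0.9, 0.5, 1.9]
width: 0.0455
```

```bash
python3 -c "
from h import *
settle(2);settle(1)"
```

```text
7.65 [0.5633 0.1314 0.2059] yaw_y -0.2402 tilt [-0.0052  0.0069] j [0.024 0.47  1.397 0.007 1.279 0.262] F [-1.65 -0.05  2.75] M [0.06  0.185 0.047] w 0.0457
7.7 [0.5633 0.1314 0.2059] yaw_y -0.2427 tilt [-0.0051  0.0069] j [0.024 0.47  1.397 0.007 1.279 0.264] F [-1.52  0.27  2.38] M [-0.034  0.207 -0.039] w 0.0453
```

Request:
jog_arm([
  [[0,0,0],-5],
  [[0,0,0],-5],
  [[0,0,0],-5],
])

```text
time_s: 8.0
eef_pos: [0.563, 0.1316, 0.2058]
orientation: [-0.005, 0.7, 0.714, 0.0]
contact_force: [-3.3, -0.3, 3.2]
width: 0.0456
```

```bash
cat >> h.py <<'E'
def avg(n=4,y0=-0.3284):
    M=[];F=[]
    for i in range(n):
        ctrl.get_image('side'); s,T=pose(); M.append(s["wrist_torque"]);F.append(s["contact_force"])
    print("turned",round(np.arctan2(T[1,1],T[0,1])-y0,4),"Mavg",np.round(np.mean(M,0),3),"Favg",np.round(np.mean(F,0),2)); rep()
E
python3 -c "
from h import *
avg(5);W=snap('w8')"
```

```text
turned 0.3445 Mavg [-0.001  0.54  -0.038] Favg [-3.51 -0.39  2.65]
8.25 [0.5631 0.1315 0.2058] yaw_y 0.0161 tilt [-0.006   0.0071] j [0.024 0.47  1.398 0.008 1.28  0.006] F [-3.29 -0.6   2.39] M [ 0.001  0.579 -0.035] w 0.0459
8.25 [0.5631 0.1315 0.2058] yaw_y 0.0161 tilt [-0.006   0.0071] j [0.024 0.47  1.398 0.008 1.28  0.006] F [-3.29 -0.6   2.39] M [ 0.001  0.579 -0.035] w 0.0459
```

View pics/w8.png

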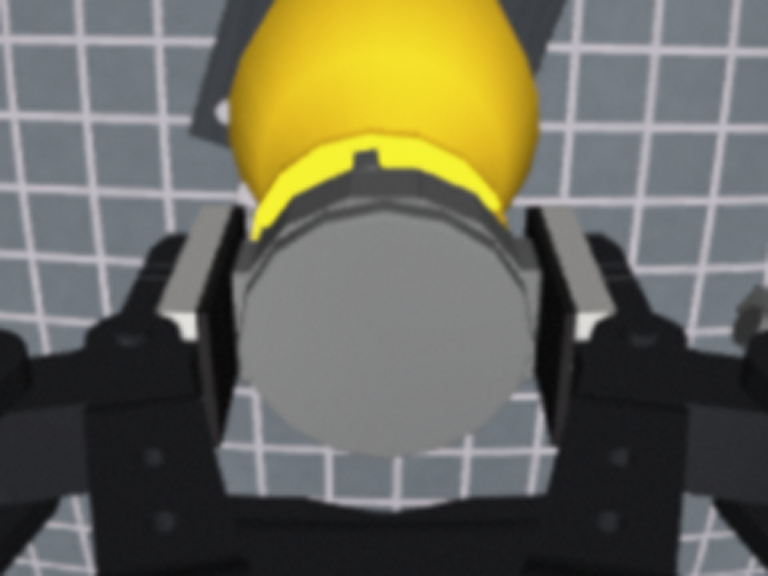

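Request:
jog_arm([
  [[0,0,0],-3],
])

```text
time_s: 8.4
eef_pos: [0.5629, 0.1316, 0.2058]
orientation: [-0.005, 0.683, 0.731, 0.0]
contact_force: [-4.2, -0.2, 2.8]
width: 0.045
```

```bash
python3 -c "
from h import *
avg(4)"
```

```text
turned 0.3954 Mavg [-0.021  0.705 -0.022] Favg [-4.59  0.37  3.26]
8.6 [0.5629 0.1316 0.2058] yaw_y 0.067 tilt [-0.0064  0.0071] j [ 0.024  0.47   1.398  0.008  1.28  -0.045] F [-4.31  0.49  2.88] M [ 0.015  0.746 -0.012] w 0.0459
```

Request:
jog_arm([
  [[0,0,0],-3],
])

```text
time_s: 8.7
eef_pos: [0.5627, 0.1316, 0.2057]
orientation: [-0.005, 0.664, 0.748, 0.0]
contact_force: [-4.3, 0.7, 3.4]
width: 0.0454
```

```bash
python3 -c "
from h import *
avg(4)"
```

```text
turned 0.4458 Mavg [ 0.02   0.828 -0.069] Favg [-5.48  0.41  3.1 ]
8.9 [0.5628 0.1316 0.2057] yaw_y 0.1174 tilt [-0.0069  0.0072] j [ 0.024  0.47   1.398  0.008  1.28  -0.096] F [-5.79  0.35  3.22] M [ 0.042  0.865 -0.088] w 0.0455
```

Request:
jog_arm([
  [[0,-0.05,0],-3],
])

```text
time_s: 9.0
eef_pos: [0.5624, 0.1316, 0.2057]
orientation: [-0.005, 0.645, 0.764, 0.001]
contact_force: [-2.9, 1.7, 2.7]
width: 0.0453
```

```bash
python3 -c "
from h import *
avg(4)"
```

```text
turned 0.4961 Mavg [ 0.123  0.553 -0.075] Favg [-2.93  0.75  3.3 ]
9.2 [0.5624 0.1316 0.2058] yaw_y 0.1677 tilt [-0.0065  0.0074] j [ 0.024  0.469  1.4    0.008  1.28  -0.146] F [-2.09  0.62  3.8 ] M [ 0.163  0.552 -0.079] w 0.0455
```

Request:
jog_arm([
  [[0,0,0],-3],
])

```text
time_s: 9.3
eef_pos: [0.5623, 0.1316, 0.2058]
orientation: [-0.005, 0.626, 0.78, 0.001]
contact_force: [-5.5, 1.0, 3.9]
width: 0.0455
```

```bash
python3 -c "
from h import *
avg(4)"
```

```text
turned 0.5466 Mavg [ 0.124  0.807 -0.057] Favg [-4.78  0.3   3.17]
9.5 [0.5623 0.1316 0.2058] yaw_y 0.2182 tilt [-0.0069  0.0074] j [ 0.024  0.469  1.4    0.008  1.28  -0.196] F [-5.37 -0.17  3.15] M [ 0.094  0.835 -0.071] w 0.0453
```

Request:
jog_arm([
  [[0,-0.06,0],-3],
])

```text
time_s: 9.6
eef_pos: [0.5619, 0.1316, 0.2058]
orientation: [-0.005, 0.606, 0.796, 0.001]
contact_force: [-1.8, 0.2, 3.4]
width: 0.0457
```

```bash
python3 -c "
from h import *
avg(4)"
```

```text
turned 0.597 Mavg [ 0.199  0.462 -0.065] Favg [-2.9   1.66  3.01]
9.8 [0.5619 0.1316 0.2059] yaw_y 0.2686 tilt [-0.0062  0.0076] j [ 0.024  0.467  1.401  0.008  1.279 -0.247] F [-1.92  1.4   2.85] M [ 0.164  0.43  -0.075] w 0.0457
```

Request:
jog_arm([
  [[0,-0.03,0],-3],
])

```text
time_s: 9.9
eef_pos: [0.5617, 0.1315, 0.2059]
orientation: [-0.005, 0.586, 0.811, 0.001]
contact_force: [-4.5, 0.9, 3.3]
width: 0.0456
```

```bash
python3 -c "
from h import *
avg(4)"
```

```text
turned 0.6473 Mavg [ 0.201  0.541 -0.046] Favg [-2.96  1.74  3.83]
10.1 [0.5617 0.1316 0.2059] yaw_y 0.3189 tilt [-0.0061  0.0077] j [ 0.024  0.467  1.402  0.008  1.279 -0.297] F [-3.51  2.14  3.46] M [ 0.238  0.553 -0.058] w 0.0456
```

Request:
jog_arm([
  [[0,-0.03,0],-3],
])

```text
time_s: 10.2
eef_pos: [0.5615, 0.1315, 0.206]
orientation: [-0.005, 0.565, 0.825, 0.002]
contact_force: [-3.1, 1.5, 4.1]
width: 0.046
```

```bash
python3 -c "
from h import *
avg(4)"
```

```text
turned 0.6977 Mavg [ 0.208  0.504 -0.02 ] Favg [-2.79  1.22  3.76]
10.4 [0.5615 0.1315 0.206 ] yaw_y 0.3693 tilt [-0.0058  0.0077] j [ 0.024  0.466  1.403  0.008  1.278 -0.348] F [-2.36  1.52  3.3 ] M [ 0.248  0.454 -0.037] w 0.0452
```

Request:
jog_arm([
  [[0,-0.03,0],-3],
])

```text
time_s: 10.5
eef_pos: [0.5613, 0.1314, 0.206]
orientation: [-0.004, 0.544, 0.839, 0.002]
contact_force: [-2.5, 1.4, 4.7]
width: 0.0456
```

```bash
python3 -c "
from h import *
avg(4)"
```

```text
turned 0.748 Mavg [ 0.149  0.422 -0.023] Favg [-2.57  1.29  4.18]
10.7 [0.5613 0.1313 0.2061] yaw_y 0.4196 tilt [-0.0055  0.0077] j [ 0.023  0.465  1.404  0.008  1.278 -0.398] F [-3.32  1.05  4.79] M [ 0.123  0.389 -0.036] w 0.0451
```

Request:
jog_arm([
  [[0,-0.03,0],-3],
])

```text
time_s: 10.8
eef_pos: [0.5611, 0.1312, 0.2061]
orientation: [-0.004, 0.523, 0.852, 0.002]
contact_force: [-1.5, 0.9, 2.6]
width: 0.0454
```

```bash
python3 -c "
from h import *
avg(4)"
```

```text
turned 0.7982 Mavg [ 0.111  0.302 -0.067] Favg [-2.08  0.9   3.72]
11.0 [0.5611 0.1312 0.2061] yaw_y 0.4698 tilt [-0.0052  0.0076] j [ 0.023  0.465  1.405  0.008  1.277 -0.449] F [-1.37  0.85  3.83] M [ 0.173  0.286 -0.091] w 0.0456
```

Request:
jog_arm([
  [[0,-0.03,0],-3],
])

```text
time_s: 11.1
eef_pos: [0.5609, 0.1311, 0.2061]
orientation: [-0.004, 0.501, 0.865, 0.002]
contact_force: [-2.5, 1.3, 3.3]
width: 0.0455
```

```bash
python3 -c "
from h import *
avg(4)"
```

```text
turned 0.8484 Mavg [ 0.195  0.294 -0.156] Favg [-1.94  1.46  3.96]
11.3 [0.5609 0.1311 0.2061] yaw_y 0.52 tilt [-0.0049  0.0078] j [ 0.023  0.464  1.405  0.008  1.277 -0.499] F [-1.28  2.1   3.52] M [ 0.209  0.308 -0.17 ] w 0.0457
```

Request:
jog_arm([
  [[0,-0.03,0],1.5],
])

```text
time_s: 11.4
eef_pos: [0.5609, 0.131, 0.2062]
orientation: [-0.004, 0.514, 0.858, 0.002]
contact_force: [0.8, 2.4, 2.5]
width: 0.0452
```

```bash
python3 -c "
from h import *
avg(5)"
```

```text
turned 0.8219 Mavg [ 0.405 -0.046 -0.153] Favg [0.18 2.25 3.58]
11.65 [0.5609 0.131  0.2062] yaw_y 0.4935 tilt [-0.0042  0.008 ] j [ 0.023  0.464  1.406  0.008  1.276 -0.473] F [1.36 2.52 3.73] M [ 0.453 -0.11  -0.192] w 0.0453
```

Request:
jog_arm([
  [[0,0,-0.2],0],
])

```text
time_s: 11.75
eef_pos: [0.5609, 0.1311, 0.2079]
orientation: [-0.004, 0.513, 0.858, 0.002]
contact_force: [0.4, 2.1, -0.8]
width: 0.0459
```

```bash
python3 -c "
from h import *
avg(4)"
```

```text
turned 0.8219 Mavg [ 0.43  -0.14  -0.107] Favg [0.88 2.68 0.67]
11.95 [0.5609 0.131  0.208 ] yaw_y 0.4935 tilt [-0.0044  0.008 ] j [ 0.023  0.462  1.404  0.008  1.28  -0.473] F [1.09 2.59 1.03] M [ 0.405 -0.174 -0.129] w 0.0457
```

Request:
jog_arm([
  [[0,0,-0.2],0],
])

```text
time_s: 12.05
eef_pos: [0.5607, 0.131, 0.2096]
orientation: [-0.004, 0.513, 0.858, 0.002]
contact_force: [1.0, 2.2, -1.8]
width: 0.0453
```

```bash
python3 -c "
from h import *
avg(5)"
```

```text
turned 0.8219 Mavg [ 0.393 -0.151 -0.127] Favg [ 1.32  2.6  -1.81]
12.3 [0.5607 0.131  0.2098] yaw_y 0.4935 tilt [-0.0051  0.008 ] j [ 0.023  0.461  1.401  0.008  1.285 -0.473] F [ 1.43  2.74 -2.15] M [ 0.375 -0.164 -0.095] w 0.0455
```

Request:
jog_arm([
  [[0,0,-0.15],0],
])

```text
time_s: 12.4
eef_pos: [0.5606, 0.1309, 0.2109]
orientation: [-0.005, 0.513, 0.858, 0.002]
contact_force: [1.1, 2.6, -3.8]
width: 0.0456
```

```bash
python3 -c "
from h import *
avg(5);W=snap('w9')"
```

```text
turned 0.8219 Mavg [ 0.345 -0.061 -0.134] Favg [ 0.22  2.1  -3.39]
12.65 [0.5606 0.1309 0.2111] yaw_y 0.4935 tilt [-0.0057  0.0079] j [ 0.023  0.46   1.399  0.008  1.288 -0.473] F [ 0.38  2.19 -2.99] M [ 0.302 -0.025 -0.136] w 0.0455
12.65 [0.5606 0.1309 0.2111] yaw_y 0.4935 tilt [-0.0057  0.0079] j [ 0.023  0.46   1.399  0.008  1.288 -0.473] F [ 0.38  2.19 -2.99] M [ 0.302 -0.025 -0.136] w 0.0455
```

View pics/w9.png

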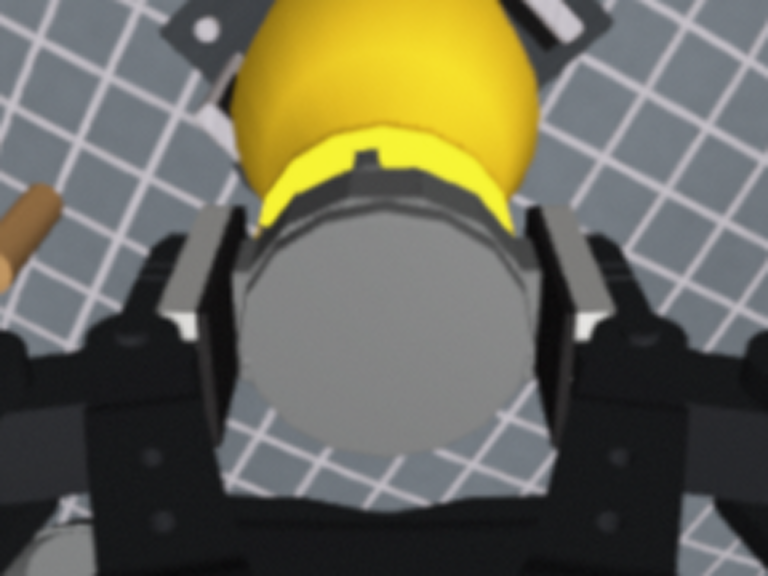

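Request:
jog_arm([
  [[0,0,0.3],0],
])

```text
time_s: 12.8
eef_pos: [0.5607, 0.131, 0.2086]
orientation: [-0.004, 0.513, 0.858, 0.002]
contact_force: [-0.2, 2.0, 3.7]
width: 0.0459
```

```bash
python3 -c "
from h import *
avg(6)"
```

```text
turned 0.8219 Mavg [ 0.356 -0.041 -0.133] Favg [0.33 2.   1.22]
13.1 [0.5607 0.131  0.2084] yaw_y 0.4935 tilt [-0.005   0.0079] j [ 0.023  0.462  1.403  0.008  1.282 -0.473] F [0.66 2.87 0.83] M [ 0.41  -0.026 -0.108] w 0.0454
```

Request:
jog_arm([
  [[0,0,0],-1.5],
])

```text
time_s: 13.2
eef_pos: [0.5607, 0.131, 0.2085]
orientation: [-0.004, 0.501, 0.865, 0.002]
contact_force: [-1.5, 1.9, 1.3]
width: 0.0454
```

```bash
python3 -c "
from h import *
avg(6)"
```

```text
turned 0.848 Mavg [ 0.289  0.075 -0.165] Favg [-0.47  1.72  1.55]
13.5 [0.5607 0.131  0.2084] yaw_y 0.5196 tilt [-0.005   0.0079] j [ 0.023  0.462  1.403  0.008  1.282 -0.499] F [-0.85  2.29  1.11] M [ 0.275  0.113 -0.148] w 0.0454
```

Request:
jog_arm([
  [[0,0,0],3],
])

```text
time_s: 13.6
eef_pos: [0.5608, 0.1309, 0.2084]
orientation: [-0.004, 0.524, 0.851, 0.002]
contact_force: [-0.5, 1.8, 0.3]
width: 0.0456
```

```bash
python3 -c "
from h import *
avg(6)"
```

```text
turned 0.7966 Mavg [ 0.327 -0.039 -0.089] Favg [0.51 2.4  1.18]
13.9 [0.5608 0.131  0.2085] yaw_y 0.4682 tilt [-0.0047  0.0079] j [ 0.023  0.462  1.403  0.008  1.281 -0.448] F [0.36 2.27 0.96] M [ 0.336 -0.125 -0.05 ] w 0.0452
```

Request:
jog_arm([
  [[0.04,0.02,-0.25],0],
])

```text
time_s: 14.0
eef_pos: [0.5607, 0.1312, 0.2105]
orientation: [-0.004, 0.524, 0.852, 0.002]
contact_force: [-0.2, -0.2, -2.5]
width: 0.0456
```

```bash
python3 -c "
from h import *
avg(6)"
```

```text
turned 0.7966 Mavg [-0.036 -0.001 -0.066] Favg [ 0.13 -0.39 -1.2 ]
14.3 [0.5607 0.1312 0.2107] yaw_y 0.4682 tilt [-0.0053  0.0076] j [ 0.023  0.46   1.4    0.008  1.287 -0.447] F [ 0.2  -0.29 -0.97] M [-0.085  0.036 -0.083] w 0.0454
```

Request:
jog_arm([
  [[0,0,-0.2],0],
])

```text
time_s: 14.4
eef_pos: [0.5606, 0.1311, 0.2125]
orientation: [-0.005, 0.524, 0.852, 0.002]
contact_force: [0.2, -0.6, -1.6]
width: 0.0454
```

```bash
python3 -c "
from h import *
avg(6)"
```

```text
turned 0.7967 Mavg [ 0.006 -0.009  0.012] Favg [ 0.28 -0.19 -0.68]
14.7 [0.5607 0.1312 0.2129] yaw_y 0.4683 tilt [-0.0051  0.0075] j [ 0.023  0.458  1.397  0.008  1.292 -0.447] F [ 0.9  -0.09 -0.78] M [-0.009  0.007 -0.01 ] w 0.0456
```

Request:
jog_arm([
  [[0,0,-0.8],0],
])

```text
time_s: 14.8
eef_pos: [0.5604, 0.1311, 0.2203]
orientation: [-0.005, 0.524, 0.852, 0.001]
contact_force: [0.2, 0.5, 0.0]
width: 0.0454
```

```bash
python3 -c "
from h import *
avg(3)"
```

```text
turned 0.7967 Mavg [-0.008  0.001  0.03 ] Favg [-0.06 -0.17 -0.07]
14.95 [0.561  0.1312 0.2217] yaw_y 0.4683 tilt [-0.0036  0.0076] j [ 0.023  0.451  1.384  0.008  1.31  -0.447] F [ 0.08  0.29 -0.38] M [-0.003  0.036 -0.003] w 0.0455
```

Request:
jog_arm([
  [[0,0,-1],0],
])

```text
time_s: 15.05
eef_pos: [0.5606, 0.131, 0.231]
orientation: [-0.005, 0.524, 0.852, 0.002]
contact_force: [0.0, 0.1, -1.1]
width: 0.0455
```

```bash
python3 -c "
from h import *
avg(3)"
```

```text
turned 0.7968 Mavg [ 0.011 -0.011  0.012] Favg [-0.56 -0.41  0.  ]
15.2 [0.5614 0.1311 0.2326] yaw_y 0.4684 tilt [-0.0018  0.0076] j [ 0.023  0.442  1.368  0.008  1.333 -0.447] F [-0.25 -0.04 -1.65] M [-0.013  0.001  0.031] w 0.0455
```

Request:
jog_arm([
  [[0,0,-1.5],0],
])

```text
time_s: 15.3
eef_pos: [0.5607, 0.1309, 0.2461]
orientation: [-0.004, 0.524, 0.852, 0.002]
contact_force: [-0.1, 0.7, -0.5]
width: 0.0453
```

```bash
python3 -c "
from h import *
avg(3)"
```

```text
turned 0.7967 Mavg [ 0.002 -0.027  0.023] Favg [ 0.51 -0.04  0.29]
15.45 [0.5617 0.131  0.2481] yaw_y 0.4683 tilt [-0.0002  0.0077] j [ 0.023  0.431  1.344  0.008  1.367 -0.447] F [ 0.91  0.21 -1.39] M [ 0.014  0.016 -0.017] w 0.0456
```

Request:
jog_arm([
  [[0,0,-3],0],
])

```text
time_s: 15.55
eef_pos: [0.5604, 0.1307, 0.2743]
orientation: [-0.006, 0.524, 0.852, 0.001]
contact_force: [0.6, -0.6, 0.1]
width: 0.0456
```

```bash
python3 -c "
from h import *
avg(3);snap('w10',(0,384,0,512),1.5)
im=ctrl.get_image('scene')[:,:,::-1];im2=ctrl.get_image('side')[:,:,::-1]
cv2.imwrite('pics/s10.png',np.hstack([cv2.resize(im[120:240,230:350],(396,396)),cv2.resize(im2[140:260,180:300],(396,396))]))"
```

```text
turned 0.7967 Mavg [ 0.021 -0.014  0.015] Favg [0.16 0.47 1.16]
15.7 [0.5621 0.1308 0.2788] yaw_y 0.4683 tilt [0.0023 0.0078] j [ 0.023  0.411  1.293  0.008  1.435 -0.447] F [ 0.06  0.97 -2.  ] M [0.051 0.013 0.005] w 0.0456
15.7 [0.5621 0.1308 0.2788] yaw_y 0.4683 tilt [0.0023 0.0078] j [ 0.023  0.411  1.293  0.008  1.435 -0.447] F [ 0.06  0.97 -2.  ] M [0.051 0.013 0.005] w 0.0456
```

View pics/w10.png

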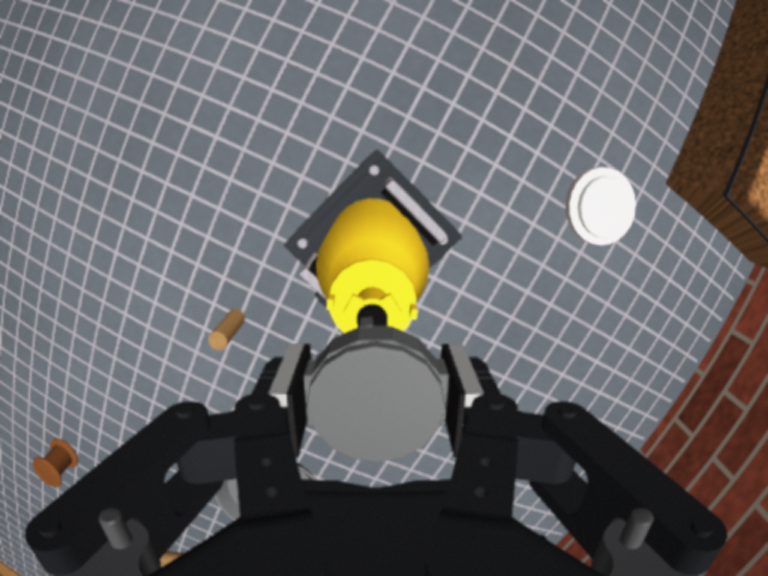

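View pics/s10.png

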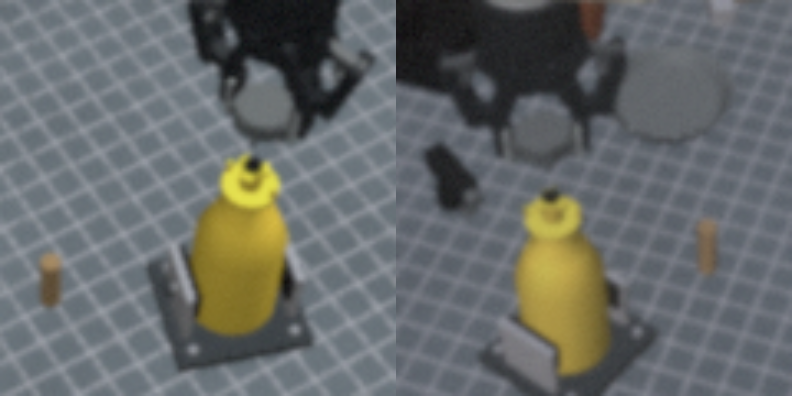

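The cap is off: the wrist view shows it between the pads at (375,400) and the bare neck at (372,300). The peg, spool and spray head are undisturbed. Next is the carry to the saucer.

```bash
python3 -c "
from h import *
rep();print(rel([.585,-.185,.24]))"
```

```text
15.85 [0.5613 0.1308 0.2767] yaw_y 0.4684 tilt [-0.0023  0.0076] j [ 0.023  0.413  1.295  0.008  1.435 -0.447] F [-0.19  0.6  -0.22] M [-0.027 -0.003  0.003] w 0.0456
[-29.27 -12.15   3.43]
```

Request:
jog_arm([
  [[-2,-0.8,0],0],
  [[-4,-1.6,0],0],
  [[-4,-1.6,0],0],
  [[-4,-1.6,0],0],
  [[-4,-1.6,0],0],
])

```text
time_s: 16.35
eef_pos: [0.5774, -0.0633, 0.2691]
orientation: [-0.007, 0.52, 0.854, 0.002]
contact_force: [0.6, -0.2, -0.2]
width: 0.0456
```

Request:
jog_arm([
  [[-4,-1.6,0],0],
  [[-3,-1.3,0],0],
  [[-2,-0.8,0],0],
])

```text
time_s: 16.65
eef_pos: [0.5846, -0.1668, 0.2639]
orientation: [-0.01, 0.521, 0.853, 0.001]
contact_force: [-0.1, 0.0, -0.2]
width: 0.0454
```

```bash
python3 -c "
from h import *
settle(3);print(rel([.585,-.19,.24]));snap('w11',(0,384,0,512),1.5)"
```

```text
16.8 [ 0.5847 -0.1653  0.2639] yaw_y 0.4742 tilt [-0.0161  0.0128] j [-0.47   0.503  1.194  0.004  1.465 -0.944] F [ 0.07  0.52 -0.74] M [ 0.025 -0.003  0.005] w 0.0455
[-2.26 -1.08  2.35]
16.8 [ 0.5847 -0.1653  0.2639] yaw_y 0.4742 tilt [-0.0161  0.0128] j [-0.47   0.503  1.194  0.004  1.465 -0.944] F [ 0.07  0.52 -0.74] M [ 0.025 -0.003  0.005] w 0.0455
```

View pics/w11.png

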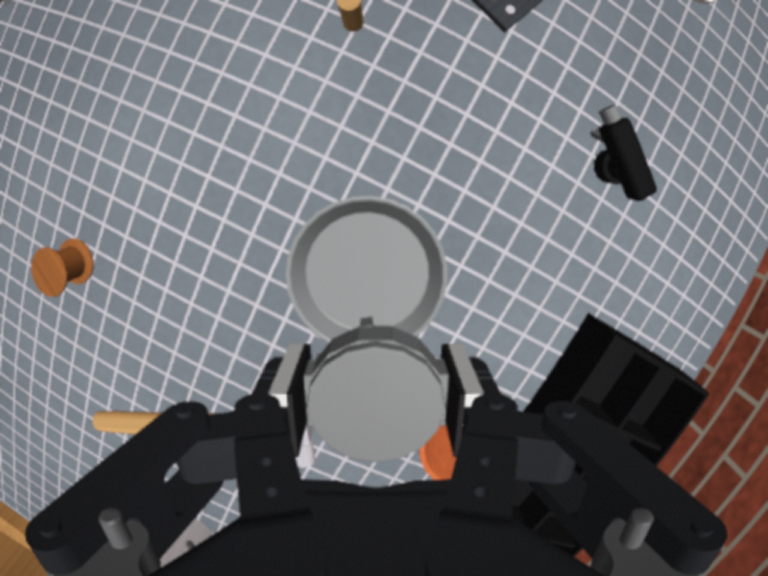

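```bash
python3 -c "
from h import *
meas('w11',[('floorL',304,272,.006),('floorR',430,272,.006),('floorTop',367,212,.006),('rimL',288,268,.022),('rimR',447,268,.022),('rimTop',367,197,.022)],1.5,0,0)
import pickle
W=pickle.load(open('w11.pkl','rb'))
for c in [(.585,-.192),(.588,-.19)]:
  for r,z in ((.05,.006),(.07,.022)):
    q=np.array([proj(W,[c[0]+r*np.cos(t),c[1]+r*np.sin(t),z]) for t in np.linspace(0,6.28,60)])*1.5+.25
    print(c,r,q.min(0),q.max(0))
"
```

```text
floorL [ 0.5373 -0.2175  0.006 ] [-3.04 -6.46 25.83]
floorR [ 0.6366 -0.1663  0.006 ] [-3.04  4.71 25.74]
floorTop [ 0.5632 -0.1446  0.006 ] [ 2.25 -0.82 25.89]
rimL [ 0.524  -0.2157  0.022 ] [-2.25 -7.57 24.26]
rimR [ 0.6443 -0.1538  0.022 ] [-2.25  5.96 24.15]
rimTop [ 0.5571 -0.1317  0.022 ] [ 3.71 -0.78 24.31]
(0.585, -0.192) 0.05 [308.49726163 214.49385785] [421.42462955 324.13842369]
(0.585, -0.192) 0.07 [282.78336648 192.63685703] [446.48617466 351.32411689]
(0.588, -0.19) 0.05 [312.4548902  214.01577503] [425.47816806 323.73524733]
(0.588, -0.19) 0.07 [286.82964224 192.12842233] [450.65711706 350.92900848]
```

```bash
python3 -c "
from h import *
print(rel([.588,-.193,.07]))"
```

```text
[-3.07 -0.88 19.39]
```

Request:
jog_arm([
  [[-1.5,-0.4,3],0],
  [[-1.5,-0.4,4],0],
  [[0,0,3],0],
])

```text
time_s: 17.15
eef_pos: [0.5924, -0.1906, 0.1656]
orientation: [-0.005, 0.518, 0.855, 0.002]
contact_force: [1.0, -1.0, -0.0]
width: 0.0457
```

```bash
python3 -c "
from h import *
settle(3);print(rel([.588,-.193,.07]))"
```

```text
17.3 [ 0.5922 -0.1894  0.1667] yaw_y 0.4817 tilt [-0.0088  0.0102] j [-0.5    0.603  1.291  0.005  1.261 -0.983] F [ 0.5  -0.09  1.09] M [-0.001 -0.078 -0.005] w 0.0453
[-0.26 -0.51  9.67]
```

Request:
jog_arm([
  [[-0.1,-0.5,3],0],
  [[-0.1,-0.2,3],0],
  [[0,0,2],0],
])

```text
time_s: 17.6
eef_pos: [0.591, -0.193, 0.0949]
orientation: [0.002, 0.516, 0.856, 0.003]
contact_force: [-0.1, 0.8, 0.2]
width: 0.0455
```

```bash
python3 -c "
from h import *
settle(3);print(rel([.588,-.193,.028]));snap('w12',(0,384,0,512),1.5)"
```

```text
17.75 [ 0.5908 -0.193   0.0952] yaw_y 0.4855 tilt [0.0048 0.003 ] j [-0.506  0.673  1.371  0.006  1.095 -0.994] F [ 1.06 -0.86  0.28] M [-0.007 -0.02   0.013] w 0.0457
[ 0.13 -0.29  6.72]
17.75 [ 0.5908 -0.193   0.0952] yaw_y 0.4855 tilt [0.0048 0.003 ] j [-0.506  0.673  1.371  0.006  1.095 -0.994] F [ 1.06 -0.86  0.28] M [-0.007 -0.02   0.013] w 0.0457
```

View pics/w12.png

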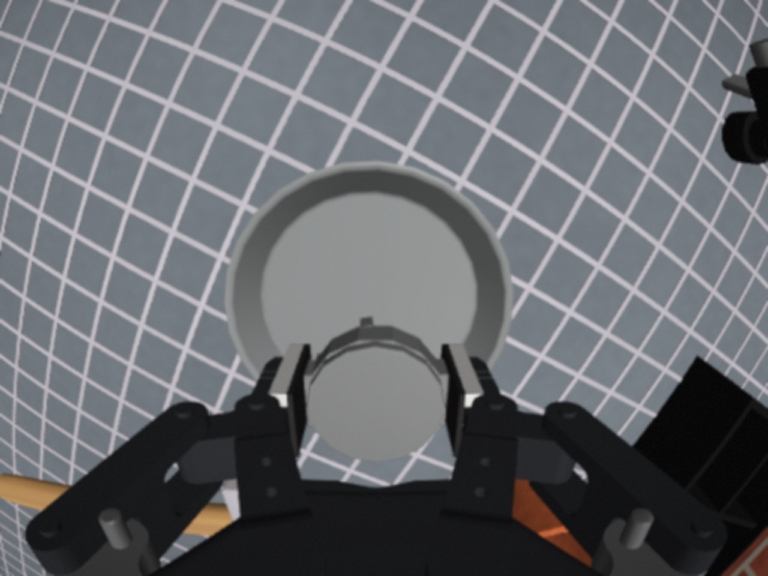

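Request:
jog_arm([
  [[0.1,-0.3,3],0],
])

```text
time_s: 17.9
eef_pos: [0.5914, -0.1949, 0.0716]
orientation: [0.008, 0.516, 0.856, 0.003]
contact_force: [-0.4, -0.4, -1.2]
width: 0.0457
```

```bash
python3 -c "
from h import *
settle(3);print(rel([.588,-.193,.028]))"
```

```text
18.05 [ 0.5883 -0.1936  0.0668] yaw_y 0.4855 tilt [0.0059 0.0024] j [-0.509  0.705  1.398  0.006  1.034 -0.997] F [-0.16 -0.95 -1.6 ] M [0.063 0.003 0.025] w 0.0454
[ 0.07 -0.03  3.88]
```

Request:
jog_arm([
  [[0,0,2],0],
])

```text
time_s: 18.15
eef_pos: [0.5907, -0.1945, 0.0511]
orientation: [0.006, 0.516, 0.856, 0.003]
contact_force: [0.9, -0.8, 0.5]
width: 0.0453
```

```bash
python3 -c "
from h import *
settle(3);print(rel([.588,-.193,.028]))"
```

```text
18.3 [ 0.5888 -0.1936  0.048 ] yaw_y 0.4857 tilt [0.0061 0.0023] j [-0.508  0.732  1.406  0.006  0.999 -0.997] F [0.07 0.46 0.18] M [-0.038  0.045 -0.022] w 0.0457
[ 0.09 -0.05  2.  ]
```

Request:
jog_arm([
  [[0,0,1.2],0],
])

```text
time_s: 18.4
eef_pos: [0.5903, -0.1942, 0.0386]
orientation: [0.005, 0.516, 0.856, 0.003]
contact_force: [0.5, 0.1, -0.8]
width: 0.0458
```

```bash
python3 -c "
from h import *
avg(4)"
```

```text
turned 0.8141 Mavg [-0.001  0.023 -0.019] Favg [-0.78  0.5  -1.1 ]
18.6 [ 0.589  -0.1935  0.0363] yaw_y 0.4857 tilt [0.0063 0.0022] j [-0.508  0.749  1.411  0.006  0.977 -0.997] F [ 0.47  0.67 -0.52] M [ 0.05  -0.021 -0.041] w 0.0456
```

Request:
jog_arm([
  [[0,0,0.4],0],
])

```text
time_s: 18.7
eef_pos: [0.5894, -0.1938, 0.033]
orientation: [0.003, 0.516, 0.856, 0.003]
contact_force: [0.4, -0.7, -0.8]
width: 0.0458
```

```bash
python3 -c "
from h import *
avg(4)"
```

```text
turned 0.8141 Mavg [-0.015  0.014  0.017] Favg [-0.31 -0.39 -0.57]
18.9 [ 0.589  -0.1936  0.0323] yaw_y 0.4857 tilt [0.0062 0.0023] j [-0.508  0.755  1.412  0.006  0.97  -0.997] F [-0.32 -0.98 -0.29] M [-0.01  -0.027  0.015] w 0.0453
```

Request:
jog_arm([
  [[0,0,0.2],0],
])

```text
time_s: 19.0
eef_pos: [0.5892, -0.1937, 0.0305]
orientation: [0.002, 0.516, 0.856, 0.003]
contact_force: [-0.3, -0.7, -1.4]
width: 0.0454
```

```bash
python3 -c "
from h import *
avg(4)"
```

```text
turned 0.8141 Mavg [-0.005  0.015  0.016] Favg [ 0.01  0.03 -0.82]
19.2 [ 0.589  -0.1935  0.0302] yaw_y 0.4857 tilt [0.0061 0.0023] j [-0.508  0.758  1.413  0.006  0.967 -0.997] F [-0.11 -0.01 -0.87] M [0.001 0.018 0.035] w 0.0458
```

Request:
jog_arm([
  [[0,0,0.15],0],
])

```text
time_s: 19.3
eef_pos: [0.5891, -0.1936, 0.0289]
orientation: [0.002, 0.516, 0.856, 0.003]
contact_force: [0.1, -0.5, -0.2]
width: 0.0456
```

```bash
python3 -c "
from h import *
avg(4)"
```

```text
turned 0.8141 Mavg [0.017 0.014 0.006] Favg [ 0.1   0.2  -0.88]
19.5 [ 0.5889 -0.1935  0.0287] yaw_y 0.4857 tilt [0.006  0.0023] j [-0.508  0.76   1.413  0.006  0.964 -0.997] F [ 0.34  0.07 -0.71] M [ 0.034  0.009 -0.003] w 0.0454
```

Request:
jog_arm([
  [[0,0,0.15],0],
])

```text
time_s: 19.6
eef_pos: [0.5892, -0.1936, 0.0275]
orientation: [0.002, 0.516, 0.856, 0.003]
contact_force: [-2.9, 1.1, 13.4]
width: 0.0455
```

```bash
python3 -c "
from h import *
avg(4)"
```

```text
turned 0.8141 Mavg [ 0.07   0.291 -0.024] Favg [-1.35  1.23  4.66]
19.8 [ 0.5891 -0.1936  0.0277] yaw_y 0.4857 tilt [0.0066 0.002 ] j [-0.508  0.762  1.414  0.006  0.962 -0.997] F [-1.43  1.41  5.07] M [ 0.069  0.272 -0.01 ] w 0.0454
```

Request:
jog_arm([
  [[0,0,0],0],
  [[0,0,0],0],
  [[0,0,0],0],
  [[0,0,0],0],
], claw=0.6)

```text
time_s: 20.2
eef_pos: [0.589, -0.1935, 0.0271]
orientation: [0.002, 0.516, 0.856, 0.003]
contact_force: [0.7, -0.4, -0.1]
width: 0.0682
```

```bash
python3 -c "
from h import *
settle(2);snap('w13',(120,345,100,400),2.6)"
```

```text
20.3 [ 0.589  -0.1936  0.0271] yaw_y 0.4856 tilt [0.0064 0.0022] j [-0.508  0.762  1.414  0.006  0.961 -0.997] F [-0.65 -0.44 -0.56] M [-0.02  -0.064  0.005] w 0.0684
20.3 [ 0.589  -0.1936  0.0271] yaw_y 0.4856 tilt [0.0064 0.0022] j [-0.508  0.762  1.414  0.006  0.961 -0.997] F [-0.65 -0.44 -0.56] M [-0.02  -0.064  0.005] w 0.0684
```

View pics/w13.png

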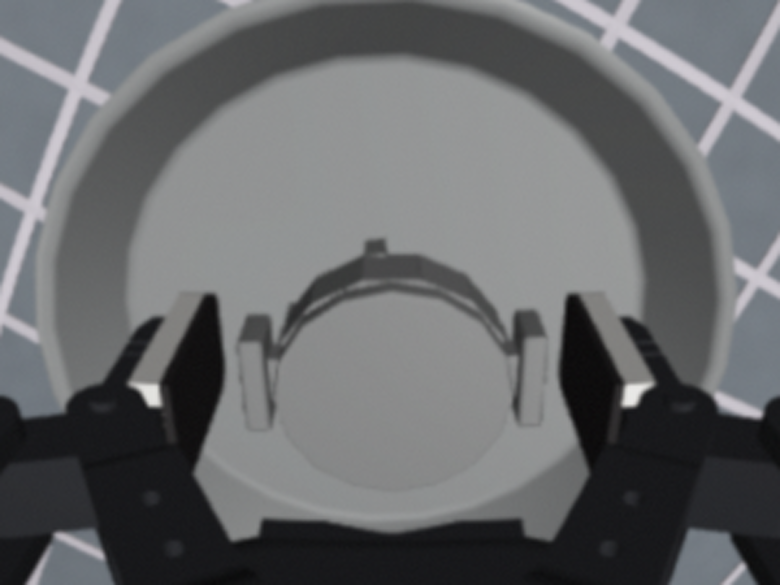

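The cap now stands free in the saucer, with both pads clear of the tabs. I'll retract straight up.

Request:
jog_arm([
  [[0,0,-1.5],0],
])

```text
time_s: 20.45
eef_pos: [0.588, -0.1931, 0.0409]
orientation: [0.0, 0.516, 0.856, 0.003]
contact_force: [0.0, -0.1, 0.1]
width: 0.068
```

```bash
python3 -c "
from h import *
settle(3)"
```

```text
20.6 [ 0.5896 -0.194   0.0437] yaw_y 0.4857 tilt [0.0088 0.0008] j [-0.508  0.738  1.407  0.006  0.989 -0.997] F [ 0.01 -0.61 -0.52] M [0.002 0.004 0.03 ] w 0.0685
```

Request:
jog_arm([
  [[0,0,-2.5],0],
  [[0,0,-4],0],
  [[0,0,-4],0],
  [[0,0,-4],0],
  [[0,0,0],0],
])

```text
time_s: 21.1
eef_pos: [0.5877, -0.1939, 0.1939]
orientation: [0.003, 0.516, 0.856, 0.003]
contact_force: [0.5, 0.1, 0.3]
width: 0.0683
```

```bash
python3 -c "
from h import *
settle(8);snap('w14',(0,384,0,512),1.5)
im=ctrl.get_image('scene')[:,:,::-1];im2=ctrl.get_image('side')[:,:,::-1]
cv2.imwrite('pics/s14.png',im);cv2.imwrite('pics/d14.png',im2)"
```

```text
21.5 [ 0.5858 -0.1928  0.1868] yaw_y 0.4854 tilt [-0.0032  0.0076] j [-0.51   0.57   1.289  0.005  1.288 -0.997] F [-0.38  0.55  0.39] M [ 0.032 -0.004 -0.045] w 0.0682
21.5 [ 0.5858 -0.1928  0.1868] yaw_y 0.4854 tilt [-0.0032  0.0076] j [-0.51   0.57   1.289  0.005  1.288 -0.997] F [-0.38  0.55  0.39] M [ 0.032 -0.004 -0.045] w 0.0682
```

View pics/w14.png

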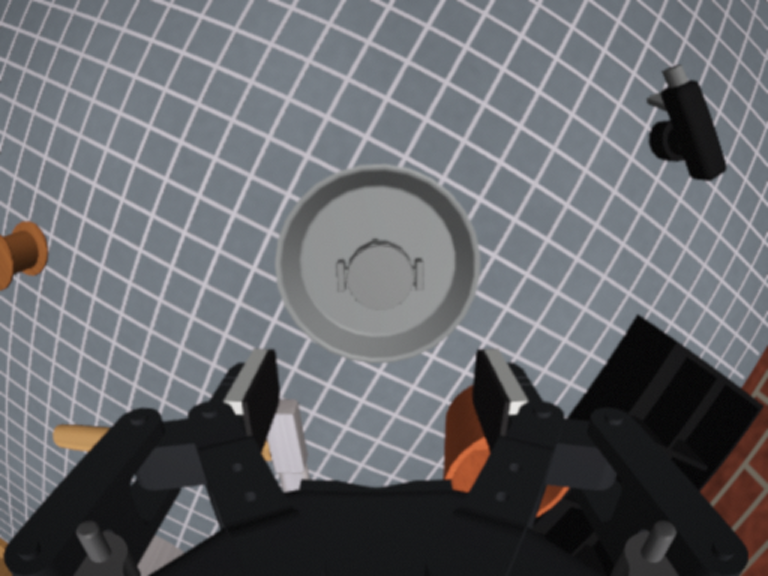

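View pics/d14.png

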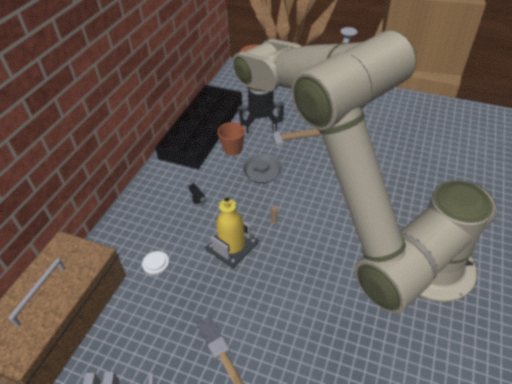

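View pics/s14.png

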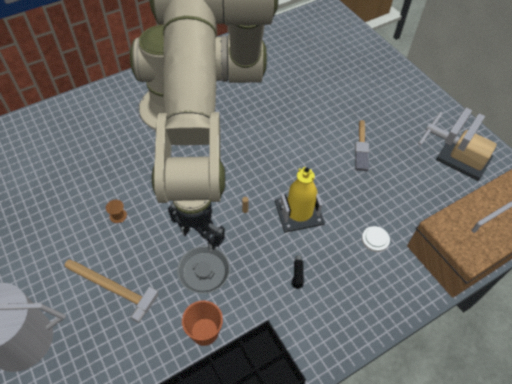

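The cap stands upright near the centre of the saucer, at (380,272) in the wrist view. The pot (203,320), peg (245,204), spool (117,210), spray head (298,273) and both tools are at the same pixels as in the first pictures. I'm handing the job in.

```bash
python3 -c "
from h import *
rep();print(ctrl.job_done())"
```

```text
21.65 [ 0.586  -0.1929  0.1874] yaw_y 0.4854 tilt [-0.0022  0.007 ] j [-0.51   0.57   1.289  0.005  1.289 -0.997] F [0.25 0.03 0.04] M [ 0.007  0.001 -0.006] w 0.0682
the job is handed in; nothing more can be done
None
```

The cap is off the bottle and stands right way up near the middle of the saucer, released. I handed the job in at 21.65 s of the 72 s allowed; no verdict is reported.

**What I did:** I squeezed both tabs with 35 N (finger opening 45.5 mm) and kept them squeezed throughout. I turned the cap anticlockwise until the torque showed the stop, at about 0.8 rad (peak turn 0.85 rad). I then lifted it off, set it in the saucer and let go.

**Disagreement on the way:** the first lift, with about 0.13 N m still on the stop, met up to about 3.4 N of downward pull. I lowered again, backed the turn off about 3° and took out the side force. The cap then came off freely, with only its own weight on the wrist.

**Limits:**
- The peak torque averaged 0.165 N m, with single readings up to 0.19. I work that out as about 0.07 to 0.08 rad of bottle twist, under the 0.09 limit but not measured directly.
- The largest pull on the bottle was 3.4 N, roughly 1 to 1.5 mm.
- The brief push when setting down was about 13 N.

**Last checks:** the wrist picture shows the cap upright within the saucer's flat floor and clear of the fingers. In the scene and side pictures the saucer and other things look unmoved, judged by eye. The wrist force is about zero, with nothing touching.

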